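# Empty the tilting rinse pot into the drying tray

## Robot

A 7-joint arm with a two-finger parallel gripper is mounted at the origin on the work surface. World frame = base frame: x ahead of the robot, y to its left, z up, the work surface at z = 0. Lengths are in m, angles in rad, forces in N, time in s.
With the tool pointing down it reaches from about 0.4 to 0.85 m from the base axis. Payload 10.4 kg.
Tool frame: the origin (TCP) lies between the finger pads; the fingertips stand 8 mm ahead of it and the grasp point (between the pads) lies 11 mm behind it; z points along the fingers, x is the direction in which the jaws open and shut, and the axes are right-handed (so a half turn about z gives the same grasp; the last joint's range is limited). The gripper opens to 87 mm and grips with 3 to 60 N. Pads are 19 mm wide; open, the fingers measure 117 mm over their backs; the gripper's body (75 mm by 190 mm) begins 51 mm behind the grasp point.
Start: joints at [1.095, 0.332, -0.065, 1.46, 0.022, 1.35, -0.088], TCP at [0.273, -0.562, 0.231] pointing down, gripper open.
Joint ranges: [-2.6, 2.6], [-0.5, 2.12], [-1.47, 1.34], [0.16, 2.42], [-1.27, 4.41], [0.06, 2.06], [-2.6, 2.6]. Speed limits (rad/s): [2.22, 2.22, 2.79, 2.79, 3.14, 3.14, 3.14].

## Interface

Orientations are given as a unit quaternion [x, y, z, w].
In Python, from bench import r, viewer gives the robot as it stands.
- The arm moves only by the tool apply_moves, never from a script. Its argument "increments" is a list of rows, each an object with "grip": the closure in counts, from 0 (fully open) to 255 (shut); "xyz": the shift along the tool's x, y, z in mm, a list of three; "rotation": the turn, a rotation vector about the tool's x, y, z in degrees, a list of three. A call has 1 to 5 rows; each row is the pose to reach, as a shift and turn from the pose measured when the call began, along the tool's axes at that moment; what a row does not reach only later rows make up. A row lasts 1/8 s, in which the tool goes at most 62.5 mm and 10.7 degrees, less where a joint would pass 70% of its speed; a pose out of reach is approached as far as the arm can. A call with a gripper value outside its range is refused whole. The fingers move at their own pace and stop on an object; "squeeze" is the grip in N (left out, the last holds). Time passes only in rows, so rows that repeat a pose let the fingers close. It gives the time, the measured TCP pose, the force and the opening at its end, in the units of the state.
- r.read_state(): the state, without advancing time (a new reading comes with each control period).
- viewer.camera(name): name is "scene" or "top"; returns a dict with "img" (480x640x3 uint8, blue, green, red), "range_z" (480x640 float32, m along the optical axis (not along the pixel's ray), 0 where there is no reading), "vertical_fov" (degrees; the focal length in pixels is half the picture's height over the tangent of half this angle, whatever the lens; pixels are square), "cx", "cy" (the principal point, pixels), "D" ([k1, k2, p1, p2, k3] as OpenCV has them; the pictures are not rectified), "rvec" (rotation vector, rad) and "tvec" (3), from world to camera coordinates, as OpenCV has them. Camera axes: x right, y down, z forward; pixel columns grow to the right and rows downward; lengths in m; the calibration is good to about 2 mm. A picture is of the moment at which its call begins.
- r.close_job(): hands the job in, once; it reports no verdict.
The state is a dict: "time": time; "joint_positions": joint angles; "joint_vel": joint speeds; "joint_torque": joint torques, N m; "ee_pos": TCP position; "eef_rot": TCP orientation; "ft_force": force on the tool from outside, world axes, zero at the start; "torque": the same for the moment, N m; "width": finger opening in m.
Only numpy, scipy, OpenCV 4.12 (cv2) and the standard library are available. Lean on these libraries where they do the work, as an engineer would, in place of code of your own. Each camera call takes 0.05 s, during which the arm holds its last target.

## Task

The rinsed stoppers are to go from the steel tilting pot into the white tray: bring the tray in under the pot's lip, slide the pot's lock fully free, and tip the pot fully over with its side lever so that all four stoppers drop into the tray. Then stand the pot upright again without letting it fall back or slam, and slide the lock fully home again. Leave the bottle, jar, beaker and can around it where they stand.

Things in the scene. Friction and masses are not known exactly. Their poses are not given: they have to be found in the camera images.
- cradle: white stand of the tilting pot, fixed. Frame: origin on the bench, x = way the pot pours (about sideways across the bench), y = lever side (towards the robot), z up. Base block: x -170 to 0, y -85 to 85, 30 mm high. Two side arms (y +-77 to +-88) lean forward to the pivot at x 50, z 145. Under pot and arms, x above 0 is free to z 50: a tray slides in there up to the base's front face
- pivot (a point): point on the pot's level hinge axis (along the cradle's y), midway between the arms: x 50, y 0, z 145 mm in the cradle frame. Fully tipped, the pot's lip is at about x 56, z 125 mm; the stoppers slide out there and land at about x 40 to 130 mm. While turning, the pot's underside sweeps up to z 290 mm
- pot (a joint): tilt of the pot, rad: 0 = upright on its rest, 2.1 = fully tipped with the mouth to the cradle's +x (end stop). Stiff hinge (0.15 N m): left fully tipped it stays, left half way it falls back fast. 10 to 16 N at the lever peg moves it. With the lock on it tilts only about 0.03
- pot_rim (a point): centre of the pot's mouth (moves with the pot). Pot: open steel cup 110 mm high, 116 mm across at the bottom, 144 mm at the mouth, wall 3 mm, 0.5 to 0.72 kg; upright it is centred over the cradle's origin, underside at z 55, rim at z 165 mm
- lever_peg (a point): round aluminium peg, 16 mm across, at the end of the pot's thin side lever; sticks out along the cradle's y from y 95 to 152 mm, free all round; this point is on its axis at y 120. It turns with the pot 100 mm from the hinge axis: x = 50 + 100 sin(tilt - 1.05), z = 145 + 100 cos(tilt - 1.05) mm (cradle frame). Can be pushed by a finger from either side
- lock (a joint): slide of the pot's lock, m: 0 = fully locked (tongue over the lug at the back of the pot's foot), 0.06 = fully free (end stop); grows towards the cradle's +y; clear of the lug from 0.042. Starts locked, 0 to 0.015. Moves with about 2.5 N and stays where left
- lock_grip (a point): the lock's upright aluminium grip behind the pot: post 20 mm (x) by 18 mm (y), 72 mm high, top at z 138 mm; this point is on its axis at z 123 mm, at cradle x -140, y -10 mm + lock value
- tray: loose white plastic tray, 200 mm (its x) by 170 mm (its y), 40 mm high, walls and floor 8 mm thick, 0.28 to 0.56 kg; origin at the middle of its underside. Starts about 0.1 to 0.15 m too far out in front of the pot, askew, its x axis within 0.35 rad of the cradle's x
- bottle: bystander: amber glass bottle with cap, 66 mm across, 150 mm high; origin at the centre of its underside. The four bystanders stand, in any order, at four places close round the cradle: beside the lever, behind the lock and two on the far side (one by the pot, one by the tray)
- jar: bystander: glass jar with lid, 66 mm across, 100 mm high; origin at the centre of its underside
- beaker: bystander: clear empty beaker, 68 mm across, 90 mm high; origin at the centre of its underside
- stopper1: first black rubber stopper, blunt cone 36 mm high, 29 mm across below and 36 mm above, 30 g, starts standing in the pot; origin at the centre of its smaller end, z towards the larger end
- stopper2: second black rubber stopper, blunt cone 36 mm high, 29 mm across below and 36 mm above, 30 g, starts standing in the pot; origin at the centre of its smaller end, z towards the larger end
- stopper3: third black rubber stopper, blunt cone 36 mm high, 29 mm across below and 36 mm above, 30 g, starts standing in the pot; origin at the centre of its smaller end, z towards the larger end
- stopper4: fourth black rubber stopper, blunt cone 36 mm high, 29 mm across below and 36 mm above, 30 g, starts standing in the pot; origin at the centre of its smaller end, z towards the larger end
- can: bystander: closed metal can, 60 mm across, 110 mm high; origin at the centre of its underside
Things that resemble listed ones, but are neither listed nor needed, are in the scene too. Leave any blue or orange look-alike of the stopper2 alone.

How it is judged:
By the outcome, as a careful person would: the job done as asked, in the order asked, and still so for the second after the job is handed in, with the robot touching nothing.
It also fails if it takes over 72 s, if anything falls off the work surface, if the arm or the gripper's body presses on something with over 40 N, if the wrist force passes 120 N, or if a joint passes its speed limit or range.

## Working session

There is one attempt and no reset: what is moved stays moved. The work goes in short steps, Python scripts to look and compute and a tool call to move; the robot and the scene stay as the last step left them, time stands still between calls to the robot, and variables do not carry over. Pictures are saved under pics/ and viewed, and the job is handed in when it is done.

Besides the shell and the picture viewer there is one more tool, called after ">>>" as a command line: name --argument value ..., lists and objects as JSON in quotes. apply_moves: Moves the arm, as the interface text tells. Its arguments: {"type":"object","properties":{"increments":{"type":"array","items":{"type":"object","properties":{"grip":{"type":"number"},"xyz":{"type":"array","items":{"type":"number"}},"rotation":{"type":"array","items":{"type":"number"}}}}},"squeeze":{"type":"number"}},"required":["increments"]}

```bash
ls; mkdir -p pics
python3 - <<'E'
from bench import r, viewer
import cv2
print(r.read_state())
for n in ("scene","top"):
    c=viewer.camera(n); cv2.imwrite(f"pics/{n}0.png",c["img"])
    print(n,{k:v for k,v in c.items() if k not in("img","range_z")})
E
```

```text
pics
{'time': 0.0, 'joint_positions': array([ 1.09541424,  0.33286574, -0.06472051,  1.46092903,  0.02159395,
        1.34987029, -0.08851183]), 'joint_vel': array([ 0.00107406, -0.00124627, -0.00152531,  0.00022479,  0.00104226,
        0.00051437,  0.00122585]), 'joint_torque': array([ 5.64510483e-04, -6.23254681e+01,  2.53115228e-02, -3.89888334e+01,
       -6.12652232e-02,  3.98827856e-02,  1.15719486e-04]), 'ee_pos': array([ 0.27326885, -0.56169123,  0.22976366]), 'eef_rot': array([ 8.47789047e-01, -5.30333158e-01, -5.96598065e-04, -3.43758793e-04]), 'ft_force': array([0.14027444, 0.76769782, 0.02282574]), 'torque': array([ 0.02823681, -0.01373457, -0.00070737]), 'width': 0.08739918145702569}
scene {'vertical_fov': 57.954207343013714, 'cx': 318.0273665615961, 'cy': 241.4771916174422, 'D': array([-0.07240249,  0.        ,  0.        ,  0.        ,  0.        ]), 'rvec': array([ 0.972348  ,  2.47237471, -1.08791834]), 'tvec': array([ 0.47541242, -0.13894879,  1.14635485])}
top {'vertical_fov': 52.68737332823118, 'cx': 312.9398637091507, 'cy': 228.93855463186196, 'D': array([0.0132862, 0.       , 0.       , 0.       , 0.       ]), 'rvec': array([ 2.15084872, -2.13412259,  0.21309966]), 'tvec': array([-0.08912894,  0.5754169 ,  0.79731736])}
```

View pics/scene0.png

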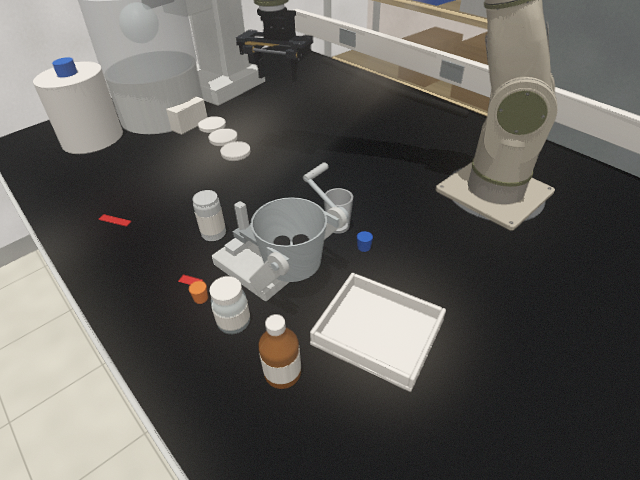

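View pics/top0.png

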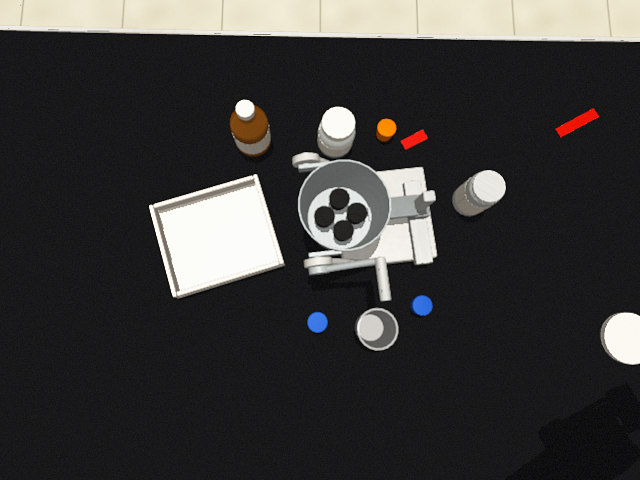

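```bash
cat > h.py <<'E'
from bench import r, viewer
import cv2, numpy as np
def cam(n):
    c=viewer.camera(n); H=c["img"].shape[0]
    f=H/2/np.tan(np.radians(c["vertical_fov"])/2)
    c["K"]=np.array([[f,0,c["cx"]],[0,f,c["cy"]],[0,0,1]])
    c["R"]=cv2.Rodrigues(c["rvec"])[0]; c["C"]=-c["R"].T@c["tvec"]
    return c
def rays(c,px):
    px=np.asarray(px,float).reshape(-1,1,2)
    u=cv2.undistortPoints(px,c["K"],c["D"]).reshape(-1,2)
    return np.c_[u,np.ones(len(u))]
def onplane(c,px,z):
    d=rays(c,px)@c["R"]; s=(z-c["C"][2])/d[:,2]
    return c["C"]+d*s[:,None]
def cloud(c):
    h,w=c["range_z"].shape
    g=np.stack(np.meshgrid(np.arange(w),np.arange(h)),-1).reshape(-1,2)
    P=(rays(c,g)*c["range_z"].reshape(-1,1)-c["tvec"])@c["R"]
    P[c["range_z"].reshape(-1)==0]=np.nan
    return P.reshape(h,w,3)
def pix(c,P): return cv2.projectPoints(np.asarray(P,float).reshape(-1,1,3),c["rvec"],c["tvec"],c["K"],c["D"])[0].reshape(-1,2)
E
python3 - <<'E'
from h import *
c=cam("top"); P=cloud(c); img=c["img"]; print("C",c["C"])
def reg(m,zlo,zhi):
    Z=P[...,2]; return m&(Z>zlo)&(Z<zhi)
box=np.zeros((480,640),bool); box[140:300,290:450]=1
# base top
m=reg(box,.024,.036); q=P[m][:,:2]; print("base",len(q),cv2.minAreaRect(q.astype(np.float32)), np.median(P[m][:,2]))
b=cv2.boxPoints(cv2.minAreaRect(q.astype(np.float32))); print(b)
m=reg(box,.158,.172); q=P[m][:,:2]; print("rim",len(q))
A=np.c_[2*q,np.ones(len(q))]; 
for _ in range(8):
    s=np.linalg.lstsq(A,(q**2).sum(1),rcond=None)[0]; R=np.sqrt(s[2]+s[:2]@s[:2]); e=abs(np.hypot(*(q-s[:2]).T)-R); k=e<max(.004,np.median(e)*2); q=q[k];A=A[k]
print(s[:2],R,len(q))
m=reg(box,.132,.144); m[:,:405]=0; q=P[m]; print("lock",len(q),np.median(q,0),cv2.minAreaRect(q[:,:2].astype(np.float32)))
m=reg(box,.185,.21); q=P[m]; print("peg",len(q),q[:,:2].min(0),q[:,:2].max(0),np.median(q,0),cv2.minAreaRect(q[:,:2].astype(np.float32)))
tb=np.zeros((480,640),bool); tb[165:305,140:292]=1
m=reg(tb,.034,.046); q=P[m]; print("tray",len(q),cv2.minAreaRect(q[:,:2].astype(np.float32)),cv2.boxPoints(cv2.minAreaRect(q[:,:2].astype(np.float32))))
cv2.imwrite("pics/crop0.png",cv2.resize(img[90:340,230:520],None,fx=2.4,fy=2.4)[:600,:])
E
```

```text
C [ 0.43006632 -0.0636797   0.88642619]
base 2843 ((0.6053067445755005, -0.21415846049785614), (0.3214744031429291, 0.1807287633419037), 11.546050071716309) 0.02918290905310471
[[ 0.4297353  -0.1577951 ]
 [ 0.46590912 -0.3348667 ]
 [ 0.7808782  -0.27052182]
 [ 0.74470437 -0.09345022]]
rim 1278
[ 0.58856315 -0.11026525] 0.08775551976070091 488
lock 141 [ 0.61697819 -0.2675474   0.13665343] ((0.6178068518638611, -0.26817449927330017), (0.017969513311982155, 0.01988300494849682), 8.894699096679688)
peg 552 [ 0.45085682 -0.19101624] [ 0.51241963 -0.15291548] [ 0.48506742 -0.17769823  0.19990598] ((0.48256421089172363, -0.17800231277942657), (0.06636210530996323, 0.029773704707622528), 21.80132484436035)
tray 1870 ((0.568313717842102, 0.0878673791885376), (0.17177514731884003, 0.20036661624908447), 17.827083587646484) [[ 0.45587942  0.15694627]
 [ 0.5172207  -0.03379969]
 [ 0.680748    0.01878849]
 [ 0.61940676  0.20953444]]
```

View pics/crop0.png

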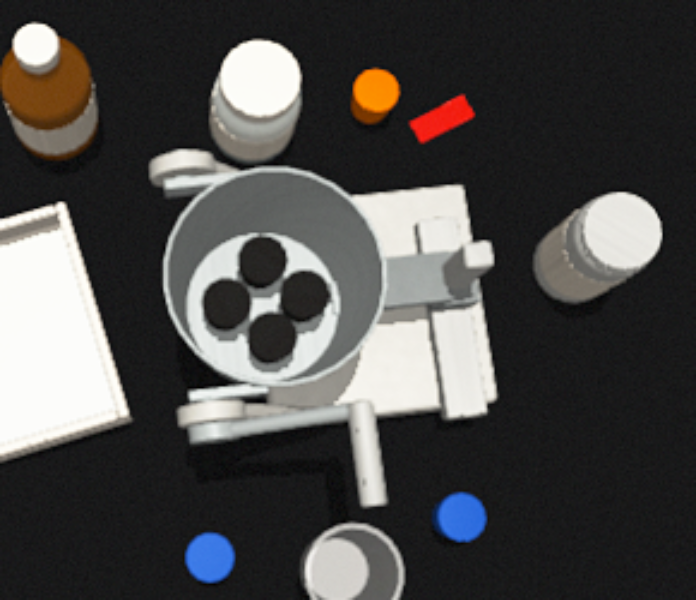

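Run:
```python
from h import *
c=cam("top"); P=cloud(c); Z=P[...,2]
box=np.zeros((480,640),bool); box[140:300,290:450]=1
m=box&(Z>.02)&(Z<.04)&(P[...,1]<-.15)&(P[...,0]>.47)&(P[...,0]<.70)
# back edge: per row the rightmost pixel
def fit(q): 
    v=cv2.fitLine(q.astype(np.float32),cv2.DIST_HUBER,0,.001,.001).ravel(); return v
rows=[r_ for r_ in range(172,255) if m[r_].any()]
q=np.array([onplane(c,[[np.where(m[r_])[0].max()+.5,r_]],.03)[0,:2] for r_ in rows])
v=fit(q); print("back edge",v, np.degrees(np.arctan2(v[1],v[0])), q[0],q[-1])
cols=[k for k in range(385,425) if m[:,k].any()]
q=np.array([onplane(c,[[k,np.where(m[:,k])[0].max()+.5]],.03)[0,:2] for k in range(380,410)])
v=fit(q); print("near edge",v,np.degrees(np.arctan2(v[1],v[0])),q[0],q[-1])
q=np.array([onplane(c,[[k,np.where(m[:,k])[0].min()-.5]],.03)[0,:2] for k in range(395,420)])
v=fit(q); print("far edge",v,np.degrees(np.arctan2(v[1],v[0])),q[0],q[-1])
# rim: pixels with depth z in .155-.172, radius hull
m=box&(Z>.160)&(Z<.170); m[:,395:]=0; m[256:]=0
q=P[m][:,:2].astype(np.float32)
h=cv2.convexHull(q)[:,0]; print("hull circ",cv2.minEnclosingCircle(h), len(q))
# RANSAC circle r=.0705
rng=np.random.default_rng(0);best=(0,)
for _ in range(3000):
    a,b=q[rng.integers(len(q),size=2)]; d=b-a; L=np.hypot(*d)
    if L<.03 or L>.138: continue
    n=np.array([-d[1],d[0]])/L
    for s in(1,-1):
        o=(a+b)/2+s*n*np.sqrt(.0705**2-L*L/4); k=(abs(np.hypot(*(q-o).T)-.0705)<.002).sum()
        if k>best[0]: best=(k,o)
print("rim",best)
# peg
m=box&(Z>.185)&(Z<.215); m[:,:370]=0; m[:258]=0
q=P[m]; v=fit(q[:,:2]); print("peg",v,np.degrees(np.arctan2(v[1],v[0])),q.min(0),q.max(0))
for n,(u,w) in dict(bottle=(250,130),can=(338,125),jar=(488,188),beaker=(377,328),peg=(383,280)).items():
    pass
for n,(x0,x1,y0,y1) in dict(bottle=(225,280,95,165),jar=(318,358,105,162),can=(450,510,165,220),beaker=(350,405,305,355),blueL=(300,335,308,338),blueR=(408,438,290,320)).items():
    p=P[y0:y1,x0:x1].reshape(-1,3); p=p[p[:,2]>.015]; t=p[p[:,2]>p[:,2].max()-.006]; print(n,t[:,:2].mean(0),p[:,2].max(),(t[:,:2].max(0)-t[:,:2].min(0)))
```

```text
back edge [ 0.99254614  0.1218692   0.5799457  -0.30231634] 6.999991 [ 0.68827039 -0.28824299] [ 0.53651356 -0.30828593]
near edge [ 0.12745754 -0.991844    0.5237163  -0.2404567 ] -82.6773 [ 0.53110139 -0.20501882] [ 0.52618281 -0.25679969]
far edge [ 0.11473517 -0.9933961   0.69648224 -0.25796378] -83.411644 [ 0.69428247 -0.23570311] [ 0.6986828  -0.28024722]
hull circ ((0.6094737648963928, -0.11691316962242126), 0.08956390619277954) 811
rim (np.int64(589), array([ 0.5957968 , -0.12876844], dtype=float32))
peg [ 0.9839309   0.1785497   0.4812731  -0.17839271] 10.285296 [ 0.45093539 -0.19127041  0.18748292] [ 0.50985337 -0.16357541  0.20494112]
bottle [0.75508525 0.02977341] 0.1521076522349852 [0.03032094 0.02910906]
jar [ 0.66532935 -0.12738138] 0.1668561607678784 [0.00431312 0.04524945]
can [ 0.64243529 -0.37617223] 0.11349752795179767 [0.05388222 0.05492412]
beaker [ 0.40617924 -0.18874179] 0.09312613733045547 [0.0681216  0.06846704]
blueL [ 0.41675714 -0.09214315] 0.03956177308805492 [0.0339503  0.03291371]
blueR [ 0.4451743  -0.27665828] 0.039791208338526424 [0.03451022 0.03394663]
```

```bash
cat >> h.py <<'E'
from scipy.spatial.transform import Rotation as Ro
O=np.array([.5957,-.129,0]); YAW=np.radians(97.0)
XC=np.array([np.cos(YAW),np.sin(YAW),0]); YC=np.array([-np.sin(YAW),np.cos(YAW),0])
def W(x,y,z): return O+XC*x/1e3+YC*y/1e3+np.array([0,0,z/1e3])   # cradle mm -> world
def Cr(p): d=np.asarray(p)-O; return np.round(np.array([d@XC,d@YC,d[2]])*1e3,1)
def ori(phi,tilt=0):
    "tool x at world angle phi (deg), z down; tilt: turn about cradle y (deg)"
    a=np.radians(phi); x=np.array([np.cos(a),np.sin(a),0]); z=np.array([0,0,-1.]); 
    return Ro.from_rotvec(YC*np.radians(tilt))*Ro.from_matrix(np.c_[x,np.cross(z,x),z])
def go(p,R,s=None,label=""):
    s=s or r.read_state(); R0=Ro.from_quat(s["eef_rot"])
    d=R0.inv().apply(np.asarray(p)-s["ee_pos"])*1e3
    w=np.degrees((R0.inv()*R).as_rotvec())
    print(label,"xyz",np.round(d,1),"rot",np.round(w,1))
def st():
    s=r.read_state(); print("t",round(s["time"],2),"cr",Cr(s["ee_pos"]),"z",np.round(s["ee_pos"],4),"F",np.round(s["ft_force"],1),"w",round(s["width"],4),"q",np.round(s["joint_positions"],2)); 
    print("toolx ang",np.degrees(np.arctan2(*Ro.from_quat(s["eef_rot"]).as_matrix()[[1,0],0])))
E
python3 - <<'E'
from h import *
st()
tx=np.array([-.306,.952,0]); g=np.array([.5683,.0879,0])+.096*tx
print(g, Cr([.5683,.0879,0]))
go(np.array([.42,-.19,.30]),ori(-72.2)); go(np.array([*g[:2],.12]),ori(-72.2))
E
```

```text
t 0.2 cr [-390.3  372.7  230.1] z [ 0.2733 -0.5618  0.2301] F [-0.8  1.4  1. ] w 0.0869 q [ 1.1   0.33 -0.06  1.46  0.02  1.35 -0.09]
toolx ang -64.0563306415946
[0.538924 0.179292 0.      ] [218.6   0.8   0. ]
 xyz [-270.2 -294.6  -69.7] rot [0.  0.  8.1]
 xyz [-550.1 -563.1  110.5] rot [0.  0.  8.1]
```

What could be mistaken (top view):
- **Tray:** the white open box at (217,237) is the only one.
- **Lock grip:** the upright post at (428,197). The crank-like bar at (383,280) is the lever peg.
- **Stoppers:** the four black ones inside the pot near (340,215).
- **Look-alikes to leave alone:** blue at (317,322) and (422,306), orange at (386,130).
- **White discs on the right:** not needed.

The crop confirms these choices.

>>> apply_moves --increments '[{"grip": 60,"xyz": [-60,-60,-60],"rotation": [0,0,4]},{"grip": 60,"xyz": [-120,-120,-70],"rotation": [0,0,8]},{"grip": 60,"xyz": [-180,-180,-70],"rotation": [0,0,8]},{"grip": 60,"xyz": [-250,-270,-70],"rotation": [0,0,8]},{"grip": 60,"xyz": [-270,-295,-70],"rotation": [0,0,8]}]' --squeeze 25

```text
time: 0.82
ee_pos: [0.38, -0.2816, 0.2966]
eef_rot: [0.809, -0.588, -0.0, -0.0]
ft_force: [0.9, -1.1, -0.5]
width: 0.0669
```

Run:
```python
from h import *
st()
go(np.array([.539,.179,.12]),ori(-72.2));go(np.array([.539,.179,.022]),ori(-72.2))
```

```text
t 0.82 cr [-125.1  232.7  296.6] z [ 0.38   -0.2816  0.2966] F [ 0.9 -1.1 -0.5] w 0.0669 q [ 0.81 -0.02 -0.27  1.73 -0.01  1.43 -0.71]
toolx ang -72.06411748004015
 xyz [-389.2 -293.1  176.6] rot [-0.   0.   0.1]
 xyz [-389.2 -293.1  274.6] rot [-0.   0.   0.1]
```

>>> apply_moves --increments '[{"grip": 80,"xyz": [-48,-37,0],"rotation": [0,0,0]},{"grip": 80,"xyz": [-96,-74,0],"rotation": [0,0,0]},{"grip": 80,"xyz": [-144,-111,0],"rotation": [0,0,0]},{"grip": 80,"xyz": [-192,-148,0],"rotation": [0,0,0]},{"grip": 80,"xyz": [-240,-185,0],"rotation": [0,0,0]}]'

```text
time: 1.45
ee_pos: [0.4824, 0.0056, 0.2967]
eef_rot: [0.809, -0.588, 0.0, -0.0]
ft_force: [0.8, -0.7, 0.4]
width: 0.06
```

Run:
```python
from h import *
st()
go(np.array([.539,.179,.12]),ori(-72.2));go(np.array([.539,.179,.022]),ori(-72.2))
```

```text
t 1.45 cr [147.4  96.1 296.7] z [0.4824 0.0056 0.2967] F [ 0.8 -0.7  0.4] w 0.06 q [ 0.51  0.02 -0.61  1.69  0.01  1.44 -1.37]
toolx ang -72.08381644521761
 xyz [-147.7 -107.2  176.7] rot [-0.  -0.   0.1]
 xyz [-147.7 -107.1  274.7] rot [-0.  -0.   0.1]
```

>>> apply_moves --increments '[{"grip": 80,"xyz": [-48,-36,30],"rotation": [0,0,0]},{"grip": 80,"xyz": [-96,-72,75],"rotation": [0,0,0]},{"grip": 80,"xyz": [-135,-98,120],"rotation": [0,0,0]},{"grip": 80,"xyz": [-148,-107,175],"rotation": [0,0,0]},{"grip": 80,"xyz": [-148,-107,215],"rotation": [0,0,0]}]'

```text
time: 2.08
ee_pos: [0.5383, 0.1815, 0.0797]
eef_rot: [0.809, -0.587, -0.0, -0.0]
ft_force: [0.6, -0.3, 0.1]
width: 0.0598
```

Run:
```python
from h import *
st()
go(np.array([.539,.179,.022]),ori(-72.2))
c=cam("scene"); cv2.imwrite("pics/s1.png",c["img"])
```

```text
t 2.08 cr [315.2  19.1  79.7] z [0.5383 0.1815 0.0797] F [ 0.6 -0.3  0.1] w 0.0598 q [ 0.17  0.43 -0.7   1.75  0.31  1.07 -1.89]
toolx ang -71.93121539755899
 xyz [ 2.6  0.1 57.7] rot [-0.   0.   0.3]
```

View pics/s1.png

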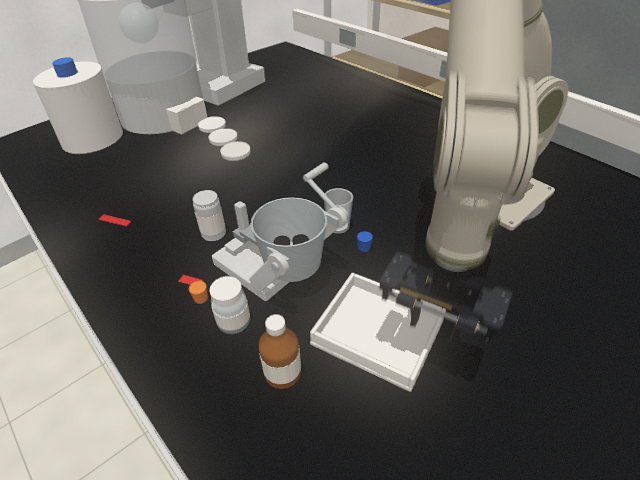

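The picture shows the open gripper straddling the tray's outer wall near (425,315). I'll descend and close on it.

>>> apply_moves --increments '[{"grip": 80,"xyz": [3,0,30],"rotation": [0,0,0]},{"grip": 80,"xyz": [3,0,57],"rotation": [0,0,0]},{"grip": 80,"xyz": [3,0,57],"rotation": [0,0,0]},{"grip": 255,"xyz": [3,0,57],"rotation": [0,0,0]},{"grip": 255,"xyz": [3,0,57],"rotation": [0,0,0]}]' --squeeze 25

```text
time: 2.75
ee_pos: [0.5355, 0.1763, 0.0166]
eef_rot: [0.809, -0.588, -0.003, 0.003]
ft_force: [1.2, 0.2, 0.2]
width: 0.0471
```

>>> apply_moves --increments '[{"grip": 255,"xyz": [0,0,0],"rotation": [0,0,0]},{"grip": 255,"xyz": [0,0,0],"rotation": [0,0,0]},{"grip": 255,"xyz": [0,0,0],"rotation": [0,0,0]}]'

```text
time: 3.12
ee_pos: [0.5355, 0.1763, 0.0166]
eef_rot: [0.809, -0.588, -0.003, 0.003]
ft_force: [-0.4, -0.6, -0.2]
width: 0.0175
```

Run:
```python
from h import *
st()
for x in (300,250,201): go(W(x,0,21.5),ori(-83),label=x)
```

```text
t 3.12 cr [310.4  22.6  16.6] z [0.5355 0.1763 0.0166] F [-0.4 -0.6 -0.2] w 0.0175 q [ 0.15  0.52 -0.67  1.8   0.38  0.97 -1.93]
toolx ang -71.98058623677166
300 xyz [ 14.5 -20.1  -5.1] rot [ 0.5  0.  11. ]
250 xyz [ 63.6 -10.6  -5. ] rot [ 0.5  0.  11. ]
201 xyz [111.7  -1.2  -5. ] rot [ 0.5  0.  11. ]
```

>>> apply_moves --increments '[{"grip": 255,"xyz": [0,0,-4],"rotation": [0,0,0]},{"grip": 255,"xyz": [0,0,-4],"rotation": [0,0,0]},{"grip": 255,"xyz": [0,0,-4],"rotation": [0,0,0]}]'

```text
time: 3.5
ee_pos: [0.5353, 0.1764, 0.0205]
eef_rot: [0.809, -0.588, -0.003, 0.003]
ft_force: [0.0, 1.0, -2.6]
width: 0.0077
```

Run:
```python
from h import *
st()
for x in (300,250,201): go(W(x,0,21.5),ori(-83),label=x)
c=cam("top"); cv2.imwrite("pics/t1.png",c["img"])
```

```text
t 3.5 cr [310.5  22.7  20.5] z [0.5353 0.1764 0.0205] F [ 0.   1.  -2.6] w 0.0077 q [ 0.15  0.51 -0.67  1.8   0.37  0.97 -1.93]
toolx ang -71.97477338002692
300 xyz [ 14.6 -20.3  -1.2] rot [ 0.5  0.  11. ]
250 xyz [ 63.7 -10.7  -1.2] rot [ 0.5  0.  11. ]
201 xyz [111.8  -1.4  -1.1] rot [ 0.5  0.  11. ]
```

View pics/t1.png

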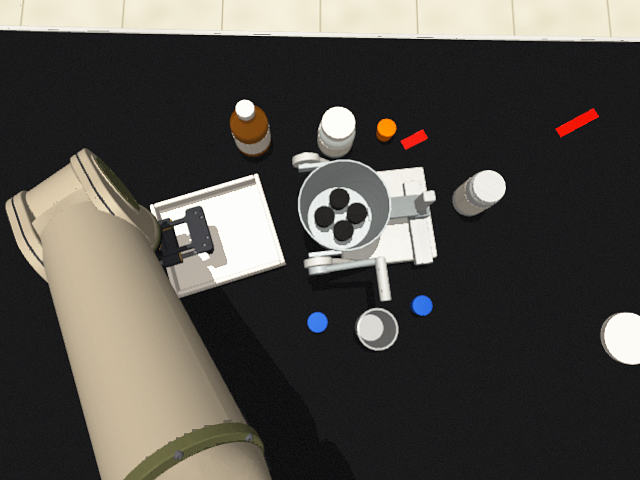

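>>> apply_moves --increments '[{"grip": 255,"xyz": [12,0,0],"rotation": [0,0,1]},{"grip": 255,"xyz": [28,1,0],"rotation": [0,0,3]},{"grip": 255,"xyz": [45,1,0],"rotation": [0,0,5]},{"grip": 255,"xyz": [62,2,0],"rotation": [0,0,7]},{"grip": 255,"xyz": [78,2,0],"rotation": [0,0,9]}]'

```text
time: 4.18
ee_pos: [0.5578, 0.1, 0.0204]
eef_rot: [0.759, -0.651, -0.003, 0.004]
ft_force: [-0.8, 0.0, -2.5]
width: 0.0076
```

Run:
```python
from h import *
st()
go(W(199,4,20.5),ori(-83))
```

```text
t 4.17 cr [231.9   9.7  20.4] z [0.5578 0.1    0.0204] F [-0.8  0.  -2.5] w 0.0076 q [ 0.25  0.5  -0.62  1.79  0.34  0.97 -1.93]
toolx ang -81.16121227097072
 xyz [33.  -4.6 -0.2] rot [ 0.5 -0.   1.8]
```

>>> apply_moves --increments '[{"grip": 255,"xyz": [12,-2,0],"rotation": [0,0,1]},{"grip": 255,"xyz": [24,-4,0],"rotation": [0,0,2]},{"grip": 255,"xyz": [33,-5,0],"rotation": [0,0,2]},{"grip": 255,"xyz": [33,-5,0],"rotation": [0,0,2]}]'

```text
time: 4.68
ee_pos: [0.5672, 0.0702, 0.0202]
eef_rot: [0.749, -0.663, -0.004, 0.003]
ft_force: [-2.0, 6.5, -2.2]
width: 0.0078
```

```bash
cat > tray.py <<'E'
from h import *
def tray(c):
    P=cloud(c); m=(P[...,2]>.03)&(P[...,2]<.048)
    hsv=cv2.cvtColor(c["img"],cv2.COLOR_BGR2HSV); m&=(hsv[...,1]<40)&(hsv[...,2]>120)
    X=P-O; x=X@XC; y=X@YC; m&=(x>-.02)&(x<.35)&(abs(y)<.14)
    q=np.c_[x[m],y[m]]*1e3; rc=cv2.minAreaRect(q.astype(np.float32)); print("tray(cradle mm)",len(q),rc,"\n",np.round(cv2.boxPoints(rc)))
E
python3 - <<'E'
from tray import *
st()
c=cam("top"); cv2.imwrite("pics/t2.png",c["img"]); tray(c)
E
```

```text
t 4.67 cr [201.2   4.   20.2] z [0.5672 0.0702 0.0202] F [-2.   6.5 -2.2] w 0.0078 q [ 0.29  0.51 -0.6   1.78  0.33  0.97 -1.9 ]
toolx ang -83.06217522100324
tray(cradle mm) 664 ((57.443359375, -18.080215454101562), (203.02476501464844, 210.5056915283203), 15.452208518981934) 
 [[ -68.   56.]
 [ -12. -147.]
 [ 183.  -92.]
 [ 127.  110.]]
```

View pics/t2.png

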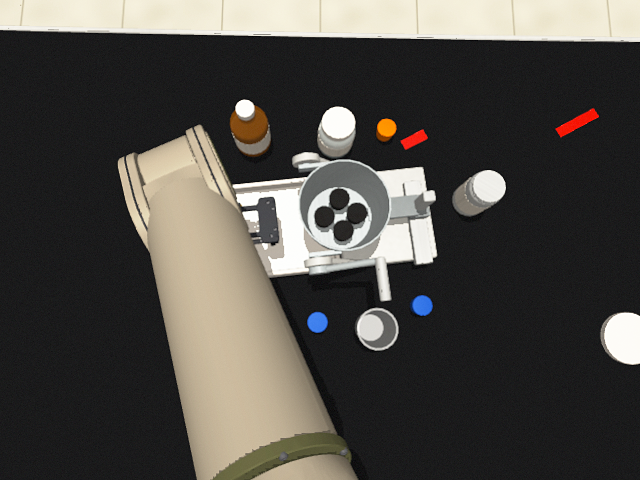

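>>> apply_moves --increments '[{"grip": 165,"xyz": [0,0,0],"rotation": [0,0,0]},{"grip": 165,"xyz": [0,0,0],"rotation": [0,0,0]},{"grip": 165,"xyz": [0,0,0],"rotation": [0,0,0]},{"grip": 165,"xyz": [0,0,0],"rotation": [0,0,0]},{"grip": 165,"xyz": [0,0,-25],"rotation": [0,0,0]}]'

```text
time: 5.35
ee_pos: [0.5661, 0.0697, 0.044]
eef_rot: [0.749, -0.663, -0.005, 0.004]
ft_force: [-0.0, -0.0, 0.9]
width: 0.0303
```

>>> apply_moves --increments '[{"grip": 165,"xyz": [0,0,-50],"rotation": [0,0,0]},{"grip": 165,"xyz": [0,0,-110],"rotation": [0,0,0]},{"grip": 120,"xyz": [0,0,-170],"rotation": [0,0,0]},{"grip": 120,"xyz": [0,0,-230],"rotation": [0,0,-10]},{"grip": 120,"xyz": [0,0,-250],"rotation": [0,0,-20]}]'

```text
time: 5.98
ee_pos: [0.5704, 0.0701, 0.2982]
eef_rot: [0.854, -0.52, -0.003, 0.002]
ft_force: [0.5, 0.2, -0.5]
width: 0.0451
```

Run:
```python
from tray import *
st()
go(W(-140,-4.4,290),ori(7))
c=cam("scene"); cv2.imwrite("pics/s2.png",c["img"])
```

```text
t 5.97 cr [200.7   0.8 298.2] z [0.5704 0.0701 0.2982] F [ 0.5  0.2 -0.5] w 0.0451 q [ 0.39  0.27 -0.72  1.45  0.18  1.49 -1.43]
toolx ang -62.73258811723991
 xyz [321.5 113.1   7.8] rot [  0.2   0.4 -69.7]
```

View pics/s2.png

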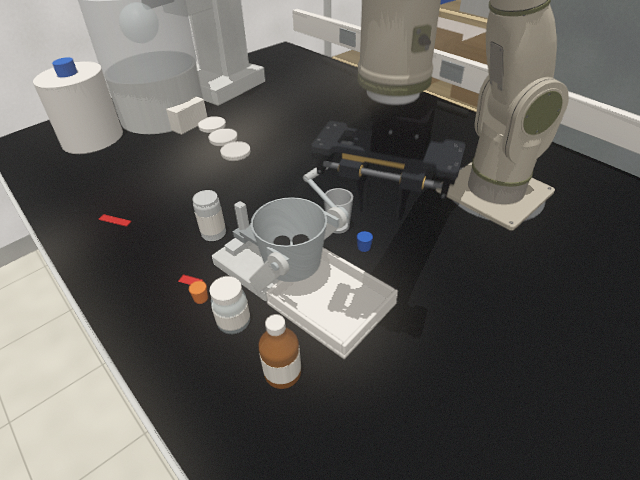

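The tray now sits square against the base under the pot's lip, with its corners near (397,295) and (345,352). Next is the lock.

>>> apply_moves --increments '[{"grip": 120,"xyz": [50,18,5],"rotation": [0,0,-10]},{"grip": 120,"xyz": [100,36,5],"rotation": [0,0,-20]},{"grip": 120,"xyz": [150,54,5],"rotation": [0,0,-30]},{"grip": 120,"xyz": [200,72,5],"rotation": [0,0,-40]},{"grip": 120,"xyz": [250,90,5],"rotation": [0,0,-50]}]'

```text
time: 6.65
ee_pos: [0.6073, -0.1949, 0.293]
eef_rot: [0.994, -0.105, -0.004, 0.0]
ft_force: [0.5, 0.1, 0.2]
width: 0.0461
```

Run:
```python
from tray import *
st()
go(W(-140,-4.4,200),ori(7))
tray(cam("top"))
```

```text
t 6.65 cr [-66.8  -3.5 293. ] z [ 0.6073 -0.1949  0.293 ] F [0.5 0.1 0.2] w 0.0461 q [ 0.74  0.43 -0.71  1.29  0.27  1.53 -0.15]
toolx ang -12.03679478425161
 xyz [25.4 68.8 92.9] rot [  0.    0.4 -19. ]
tray(cradle mm) 1317 ((92.98088836669922, -27.992843627929688), (224.1433868408203, 223.6509246826172), 89.73605346679688) 
 [[ -19. -140.]
 [ 204. -141.]
 [ 205.   84.]
 [ -18.   85.]]
```

>>> apply_moves --increments '[{"grip": 120,"xyz": [14,38,10],"rotation": [0,0,-10]},{"grip": 120,"xyz": [25,69,40],"rotation": [0,0,-19]},{"grip": 120,"xyz": [25,69,80],"rotation": [0,0,-19]},{"grip": 120,"xyz": [25,69,93],"rotation": [0,0,-19]}]'

```text
time: 7.2
ee_pos: [0.6146, -0.2771, 0.1954]
eef_rot: [0.998, 0.061, -0.007, 0.0]
ft_force: [-0.7, 0.2, 0.6]
width: 0.0464
```

Run:
```python
from tray import *
st()
go(W(-140,-4.4,118),ori(7))
c=cam("top"); cv2.imwrite("pics/t3.png",c["img"][100:340,230:550].repeat(2,0).repeat(2,1))
```

```text
t 7.2 cr [-149.3   -0.7  195.4] z [ 0.6146 -0.2771  0.1954] F [-0.7  0.2  0.6] w 0.0464 q [ 0.83  0.56 -0.71  1.32  0.37  1.4   0.25]
toolx ang 7.006619102427629
 xyz [ 4.8 -9.3 77.4] rot [-0.   0.8  0. ]
```

View pics/t3.png

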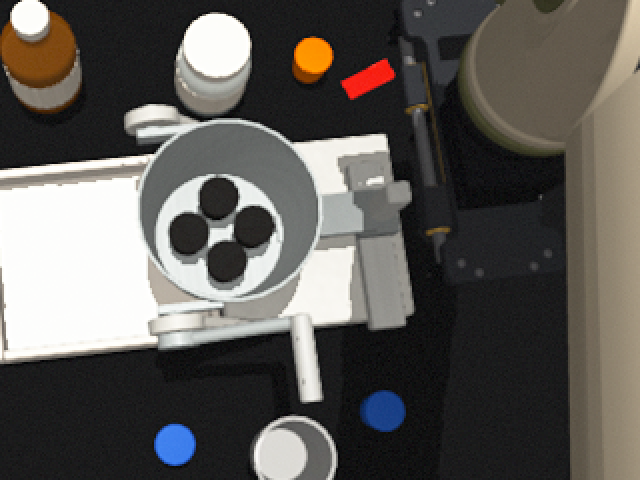

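>>> apply_moves --increments '[{"grip": 120,"xyz": [5,-8,0],"rotation": [0,1,0]},{"grip": 120,"xyz": [5,-9,25],"rotation": [0,1,0]},{"grip": 120,"xyz": [5,-9,50],"rotation": [0,1,0]},{"grip": 120,"xyz": [5,-9,75],"rotation": [0,1,0]},{"grip": 120,"xyz": [5,-9,75],"rotation": [0,1,0]}]'

```text
time: 7.88
ee_pos: [0.6176, -0.2661, 0.1203]
eef_rot: [0.998, 0.062, 0.002, -0.001]
ft_force: [0.7, -0.1, 0.1]
width: 0.046
```

Run:
```python
from tray import *
st()
go(W(-140,-4.4,118),ori(7))
c=cam("scene"); cv2.imwrite("pics/s3.png",c["img"][150:330,140:420].repeat(2,0).repeat(2,1))
```

```text
t 7.88 cr [-138.8   -5.   120.3] z [ 0.6176 -0.2661  0.1203] F [ 0.7 -0.1  0.1] w 0.046 q [ 0.82  0.61 -0.7   1.43  0.39  1.25  0.22]
toolx ang 7.098102185525174
 xyz [-0.6  1.2  2.3] rot [-0.1 -0.2  0.1]
```

View pics/s3.png

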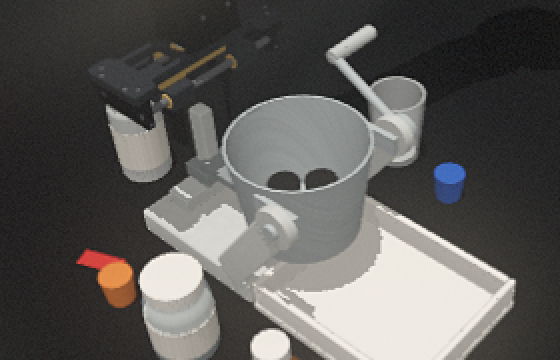

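The post at (203,130) in the crop stands between the dark fingers. I'll close on it.

>>> apply_moves --increments '[{"grip": 255,"xyz": [0,1,2],"rotation": [0,0,0]},{"grip": 255,"xyz": [0,1,2],"rotation": [0,0,0]},{"grip": 255,"xyz": [0,1,2],"rotation": [0,0,0]},{"grip": 255,"xyz": [0,1,2],"rotation": [0,0,0]},{"grip": 255,"xyz": [0,1,2],"rotation": [0,0,0]}]' --squeeze 20

```text
time: 8.55
ee_pos: [0.6183, -0.2676, 0.1201]
eef_rot: [0.998, 0.062, 0.003, -0.0]
ft_force: [-1.7, 0.1, 4.2]
width: 0.0179
```

Run:
```python
from tray import *
st()
go(W(-140,50,118),ori(7)); go(W(-140,52,118),ori(7))
```

```text
t 8.55 cr [-140.3   -5.5  120.1] z [ 0.6183 -0.2676  0.1201] F [-1.7  0.1  4.2] w 0.0179 q [ 0.82  0.61 -0.7   1.42  0.4   1.25  0.22]
toolx ang 7.081778695491395
 xyz [-55.5  -0.4   1.8] rot [ 0.  -0.3  0.1]
 xyz [-57.5  -0.4   1.8] rot [ 0.  -0.3  0.1]
```

>>> apply_moves --increments '[{"grip": 255,"xyz": [-15,0,0],"rotation": [0,0,0]},{"grip": 255,"xyz": [-30,0,0],"rotation": [0,0,0]},{"grip": 255,"xyz": [-45,0,0],"rotation": [0,0,0]},{"grip": 255,"xyz": [-54,0,0],"rotation": [0,0,0]},{"grip": 255,"xyz": [-57,0,0],"rotation": [0,0,0]}]'

```text
time: 9.18
ee_pos: [0.5617, -0.2745, 0.1201]
eef_rot: [0.998, 0.062, 0.003, -0.0]
ft_force: [7.4, 2.0, 0.4]
width: 0.0176
```

Run:
```python
from tray import *
st()
```

```text
t 9.18 cr [-140.3   51.5  120.1] z [ 0.5617 -0.2745  0.1201] F [7.4 2.  0.4] w 0.0176 q [ 0.93  0.51 -0.72  1.57  0.35  1.19  0.27]
toolx ang 7.078129829357997
```

>>> apply_moves --increments '[{"grip": 255,"xyz": [-3,0,0],"rotation": [0,0,0]},{"grip": 255,"xyz": [-3,0,0],"rotation": [0,0,0]}]'

```text
time: 9.43
ee_pos: [0.5613, -0.2744, 0.1202]
eef_rot: [0.998, 0.062, 0.006, 0.0]
ft_force: [15.5, -0.6, -8.5]
width: 0.0178
```

>>> apply_moves --increments '[{"grip": 150,"xyz": [0,0,0],"rotation": [0,0,0]},{"grip": 150,"xyz": [0,0,0],"rotation": [0,0,0]},{"grip": 150,"xyz": [0,0,0],"rotation": [0,0,0]},{"grip": 150,"xyz": [0,0,0],"rotation": [0,0,0]},{"grip": 150,"xyz": [0,0,-30],"rotation": [0,0,0]}]'

```text
time: 10.05
ee_pos: [0.5595, -0.2742, 0.1483]
eef_rot: [0.998, 0.062, 0.004, -0.001]
ft_force: [-0.4, -0.2, 0.6]
width: 0.0356
```

>>> apply_moves --increments '[{"grip": 150,"xyz": [0,0,-60],"rotation": [0,0,0]},{"grip": 150,"xyz": [0,0,-120],"rotation": [0,0,0]},{"grip": 130,"xyz": [0,0,-150],"rotation": [0,0,10]},{"grip": 130,"xyz": [0,0,-160],"rotation": [0,0,20]},{"grip": 130,"xyz": [0,0,-160],"rotation": [0,0,30]}]'

```text
time: 10.68
ee_pos: [0.5585, -0.2746, 0.3096]
eef_rot: [0.98, -0.201, 0.004, -0.002]
ft_force: [0.4, -0.3, 0.1]
width: 0.0426
```

Run:
```python
from tray import *
st()
for t in (0,-15,-30): go(W(-36.7,132,280),ori(-83,t),label=t)
c=cam("top"); cv2.imwrite("pics/t4.png",c["img"][100:340,230:550].repeat(2,0).repeat(2,1))
P=cloud(c);X=(P-O);x=X@XC;y=X@YC;m=(P[...,2]>.130)&(P[...,2]<.145)&(x<-.12)&(x>-.17)&(abs(y)<.08); print(m.sum(),x[m].mean(),y[m].mean(),y[m].min(),y[m].max())
```

```text
t 10.68 cr [-140.    54.7  309.6] z [ 0.5585 -0.2746  0.3096] F [ 0.4 -0.3  0.1] w 0.0426 q [ 0.89  0.37 -0.68  1.32  0.22  1.53 -0.17]
toolx ang -23.197504491274113
0 xyz [-119.   -50.2   28.9] rot [-0.5 -0.3 59.8]
-15 xyz [-119.   -50.2   28.9] rot [  7.3 -13.9  59.5]
-30 xyz [-119.   -50.2   28.9] rot [ 15.2 -27.5  58.5]
145 -0.14031951352429592 0.04995438749202241 0.040469150264677616 0.058626924782686926
```

View pics/t4.png

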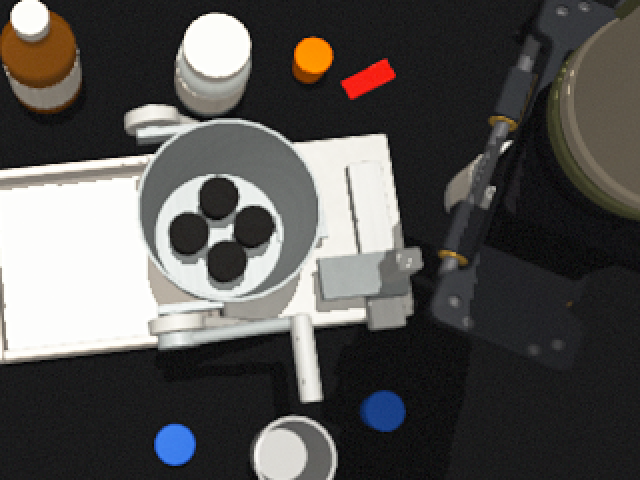

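>>> apply_moves --increments '[{"grip": 130,"xyz": [-30,-10,0],"rotation": [0,0,10]},{"grip": 130,"xyz": [-60,-20,0],"rotation": [0,0,20]},{"grip": 130,"xyz": [-90,-35,0],"rotation": [0,0,30]},{"grip": 130,"xyz": [-119,-50,0],"rotation": [0,0,40]},{"grip": 130,"xyz": [-119,-50,0],"rotation": [0,0,50]}]'

```text
time: 11.35
ee_pos: [0.4686, -0.1791, 0.309]
eef_rot: [0.8, -0.6, 0.003, -0.003]
ft_force: [-0.0, -0.1, -0.1]
width: 0.0424
```

```bash
cat >> h.py <<'E'
def pegpose(t,k=.5,y=132,off=8):
    a=t-1.05; p=W(50+100*np.sin(a),y,145+100*np.cos(a)); R=ori(-83,k*np.degrees(a))
    return p+R.apply([0,0,off/1e3]),R
E
python3 - <<'E'
from h import *
st()
p,R=pegpose(0)
go(p+R.apply([0,0,-.06]),R,label="pre"); go(p,R,label="at"); print(Cr(p))
E
```

```text
t 11.35 cr [-34.2 132.2 309. ] z [ 0.4686 -0.1791  0.309 ] F [-0.  -0.1 -0.1] w 0.0424 q [ 0.9   0.06 -0.65  1.63  0.03  1.46 -1.03]
toolx ang -73.72259630587644
pre xyz [28.1  4.9 69.2] rot [  2.  -30.1   9.2]
at xyz [ -1.7   0.5 121.1] rot [  2.  -30.1   9.2]
[-32.7 132.  187.8]
```

>>> apply_moves --increments '[{"grip": 130,"xyz": [14,2,25],"rotation": [1,-10,3]},{"grip": 130,"xyz": [28,5,55],"rotation": [1,-20,6]},{"grip": 130,"xyz": [28,5,69],"rotation": [2,-30,9]},{"grip": 130,"xyz": [28,5,69],"rotation": [2,-30,9]}]'

```text
time: 11.85
ee_pos: [0.4705, -0.2099, 0.2364]
eef_rot: [0.723, -0.64, -0.197, -0.173]
ft_force: [0.1, 0.5, -0.1]
width: 0.0425
```

Run:
```python
from h import *
st()
p,R=pegpose(0)
go(p,R,label="at"); 
c=cam("scene"); cv2.imwrite("pics/s4.png",c["img"][100:320,160:480].repeat(2,0).repeat(2,1))
```

```text
t 11.85 cr [-65.1 134.1 236.4] z [ 0.4705 -0.2099  0.2364] F [ 0.1  0.5 -0.1] w 0.0425 q [ 1.01  0.41 -0.56  1.5  -0.22  1.6  -0.96]
toolx ang -83.0997283863141
at xyz [-3.4 -2.2 58.2] rot [ 0.1  0.3 -0.1]
```

View pics/s4.png

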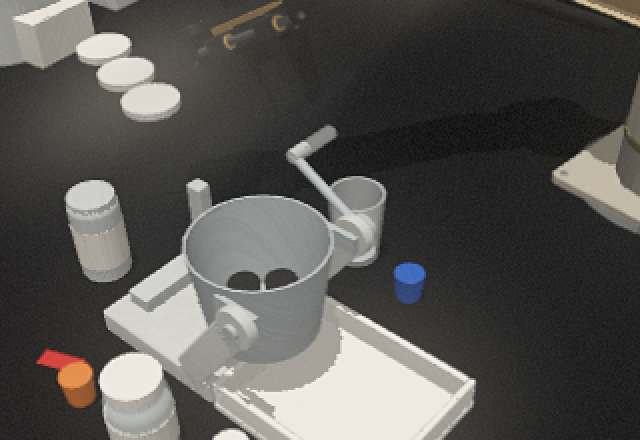

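The picture shows the peg at (318,142) with the dark gripper behind and above it, and the lock post at (198,200). I'll advance onto the peg along the tool axis.

>>> apply_moves --increments '[{"grip": 130,"xyz": [-3,-2,15],"rotation": [0,0,0]},{"grip": 130,"xyz": [-3,-2,35],"rotation": [0,0,0]},{"grip": 130,"xyz": [-3,-2,55],"rotation": [0,0,0]},{"grip": 130,"xyz": [-3,-2,57],"rotation": [0,0,0]}]'

```text
time: 12.4
ee_pos: [0.4697, -0.1745, 0.191]
eef_rot: [0.726, -0.637, -0.194, -0.171]
ft_force: [-0.4, 0.5, -0.2]
width: 0.0423
```

Run:
```python
from h import *
st()
p,R=pegpose(0)
go(p,R,label="at"); 
c=cam("scene"); cv2.imwrite("pics/s5.png",cv2.resize(c["img"][110:230,240:400],None,fx=4,fy=4)*1)
c=cam("top"); cv2.imwrite("pics/t5.png",cv2.resize(c["img"][200:360,280:500],None,fx=3,fy=3))
```

```text
t 12.4 cr [-29.8 130.6 191. ] z [ 0.4697 -0.1745  0.191 ] F [-0.4  0.5 -0.2] w 0.0423 q [ 0.99  0.4  -0.58  1.61 -0.23  1.48 -0.96]
toolx ang -82.49613663661728
at xyz [4.1 1.4 1.3] rot [ 0.2 -0.1  0.4]
```

View pics/s5.png

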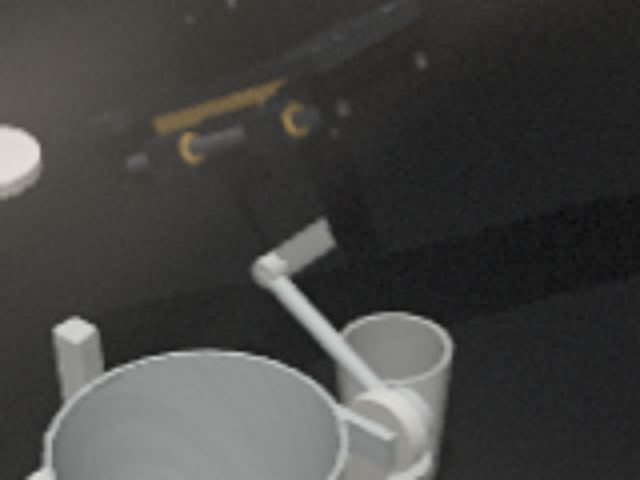

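View pics/t5.png

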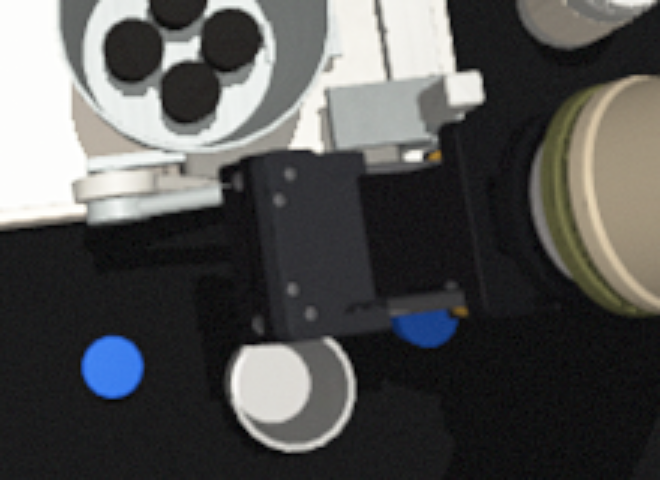

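The front finger hides the peg's outer end at (335,235) in the scene crop, so the peg is between the fingers. I'll centre by 4 mm and close.

>>> apply_moves --increments '[{"grip": 130,"xyz": [4,1,1],"rotation": [0,0,0]},{"grip": 255,"xyz": [4,1,1],"rotation": [0,0,0]},{"grip": 255,"xyz": [4,1,1],"rotation": [0,0,0]},{"grip": 255,"xyz": [4,1,1],"rotation": [0,0,0]},{"grip": 255,"xyz": [4,1,1],"rotation": [0,0,0]}]' --squeeze 35

```text
time: 13.12
ee_pos: [0.4695, -0.1782, 0.1894]
eef_rot: [0.726, -0.637, -0.194, -0.172]
ft_force: [-1.6, 3.8, 5.5]
width: 0.0151
```

Run:
```python
from h import *
st()
s=r.read_state(); p0,R0=pegpose(0); R=Ro.from_quat(s["eef_rot"])
print("err",Cr(s["ee_pos"])-Cr(p0),"rot",np.degrees((R0.inv()*R).as_rotvec()).round(1))
for t in np.arange(.1,2.2,.1):
    p,R=pegpose(t); go(p,R,s,label=round(t,2))
```

```text
t 13.12 cr [-33.5 131.3 189.4] z [ 0.4695 -0.1782  0.1894] F [-1.6  3.8  5.5] w 0.0151 q [ 1.    0.4  -0.57  1.61 -0.23  1.48 -0.96]
toolx ang -82.54392415505502
err [-0.8 -0.7  1.6] rot [-0.1  0.  -0.4]
0.1 xyz [-8.4  0.7 -2.8] rot [0.1 2.8 0.4]
0.2 xyz [-17.3   0.6  -6.5] rot [0.1 5.7 0.4]
0.3 xyz [-26.5   0.6  -9.3] rot [0.1 8.6 0.4]
0.4 xyz [-35.9   0.5 -11.1] rot [ 0.1 11.4  0.4]
0.5 xyz [-45.5   0.4 -12. ] rot [ 0.  14.3  0.4]
0.6 xyz [-55.1   0.4 -11.8] rot [ 0.  17.2  0.4]
0.7 xyz [-64.6   0.3 -10.7] rot [ 0.  20.   0.4]
0.8 xyz [-74.    0.2  -8.6] rot [ 0.  22.9  0.4]
0.9 xyz [-83.1   0.2  -5.6] rot [ 0.  25.8  0.4]
1.0 xyz [-91.9   0.1  -1.7] rot [-0.  28.6  0.4]
1.1 xyz [-100.2    0.     3.1] rot [-0.  31.5  0.4]
1.2 xyz [-108.    -0.     8.8] rot [-0.  34.4  0.4]
1.3 xyz [-1.151e+02 -1.000e-01  1.520e+01] rot [-0.  37.2  0.4]
1.4 xyz [-1.216e+02 -1.000e-01  2.220e+01] rot [-0.  40.1  0.4]
1.5 xyz [-127.3   -0.2   30. ] rot [-0.1 43.   0.4]
1.6 xyz [-132.2   -0.2   38.2] rot [-0.1 45.8  0.4]
1.7 xyz [-136.3   -0.3   46.9] rot [-0.1 48.7  0.4]
1.8 xyz [-139.4   -0.3   56. ] rot [-0.1 51.5  0.4]
1.9 xyz [-141.6   -0.4   65.4] rot [-0.1 54.4  0.4]
2.0 xyz [-142.8   -0.4   75. ] rot [-0.1 57.3  0.4]
2.1 xyz [-143.1   -0.4   84.6] rot [-0.1 60.1  0.4]
```

>>> apply_moves --increments '[{"grip": 255,"xyz": [-8,0,-3],"rotation": [0,3,0]},{"grip": 255,"xyz": [-17,0,-6],"rotation": [0,6,0]},{"grip": 255,"xyz": [-26,0,-9],"rotation": [0,8.5,0]},{"grip": 255,"xyz": [-36,0,-11],"rotation": [0,11.5,0]},{"grip": 255,"xyz": [-45,0,-12],"rotation": [0,14.5,0]}]'

```text
time: 13.75
ee_pos: [0.466, -0.1494, 0.223]
eef_rot: [0.744, -0.656, -0.097, -0.089]
ft_force: [3.5, -12.4, 1.0]
width: 0.0153
```

```bash
cat > nx.py <<'E'
from h import *
import sys
st(); s=r.read_state()
p=Cr(s["ee_pos"]-Ro.from_quat(s["eef_rot"]).apply([0,0,.008])); print("peg est tilt",1.05+np.arctan2(p[0]-50,p[2]-145),"rad",np.hypot(p[0]-50,p[2]-145))
for t in map(float,sys.argv[1:]):
    q,R=pegpose(t); go(q,R,s,label=t)
E
python3 nx.py .6 .72 .84 .96 1.08
```

```text
t 13.75 cr [ -4.4 131.2 223. ] z [ 0.466  -0.1494  0.223 ] F [  3.5 -12.4   1. ] w 0.0153 q [ 0.92  0.19 -0.61  1.71 -0.13  1.39 -1.1 ]
toolx ang -82.77360069701754
peg est tilt 0.4671310989883225 rad 102.64862395570628
0.6 xyz [-13.4   0.7  -0.8] rot [-0.2  2.2  0.2]
0.72 xyz [-24.8   0.7  -2.3] rot [-0.2  5.6  0.2]
0.84 xyz [-36.3   0.7  -2.5] rot [-0.2  9.1  0.2]
0.96 xyz [-47.8   0.6  -1.2] rot [-0.2 12.5  0.2]
1.08 xyz [-59.    0.6   1.5] rot [-0.2 16.   0.2]
```

>>> apply_moves --increments '[{"grip": 255,"xyz": [-13,1,-1],"rotation": [0,2.5,0]},{"grip": 255,"xyz": [-25,1,-2],"rotation": [0,5.5,0]},{"grip": 255,"xyz": [-36,1,-2],"rotation": [0,9,0]},{"grip": 255,"xyz": [-48,1,-1],"rotation": [0,12.5,0]},{"grip": 255,"xyz": [-59,1,1],"rotation": [0,16,0]}]'

```text
time: 14.38
ee_pos: [0.4597, -0.0958, 0.2399]
eef_rot: [0.749, -0.663, 0.012, 0.004]
ft_force: [3.7, -10.7, 7.1]
width: 0.0151
```

```bash
python3 nx.py 1.15 1.25 1.35 1.45 1.55
```

```text
t 14.38 cr [ 49.5 130.9 239.9] z [ 0.4597 -0.0958  0.2399] F [  3.7 -10.7   7.1] w 0.0151 q [ 0.8   0.   -0.7   1.82  0.02  1.3  -1.35]
toolx ang -83.02886652060224
peg est tilt 1.047084556365225 rad 102.90043731685498
1.15 xyz [-10.2   1.1   3.1] rot [-0.6  1.5 -0. ]
1.25 xyz [-19.7   1.1   4.4] rot [-0.6  4.4 -0.1]
1.35 xyz [-29.    1.2   6.6] rot [-0.6  7.2 -0.1]
1.45 xyz [-38.1   1.2   9.7] rot [-0.6 10.1 -0.1]
1.55 xyz [-46.8   1.2  13.8] rot [-0.6 12.9 -0.1]
```

>>> apply_moves --increments '[{"grip": 255,"xyz": [-10,1,1],"rotation": [0,2,0]},{"grip": 255,"xyz": [-20,1,3],"rotation": [0,4.5,0]},{"grip": 255,"xyz": [-29,1,5],"rotation": [0,7,0]},{"grip": 255,"xyz": [-38,1,8],"rotation": [0,10,0]},{"grip": 255,"xyz": [-47,1,12],"rotation": [0,13,0]}]'

```text
time: 15.0
ee_pos: [0.4545, -0.0513, 0.2287]
eef_rot: [0.742, -0.658, 0.101, 0.08]
ft_force: [-0.4, -7.3, 9.3]
width: 0.0152
```

```bash
python3 nx.py 1.6 1.7 1.8 1.9 2.0 2.1 2.15
```

```text
t 15.0 cr [ 94.3 130.7 228.7] z [ 0.4545 -0.0513  0.2287] F [-0.4 -7.3  9.3] w 0.0152 q [ 0.69 -0.04 -0.83  1.9   0.24  1.27 -1.67]
toolx ang -83.30149940249873
peg est tilt 1.5197557354798308 rad 102.50326824057856
1.6 xyz [-7.1  1.4  4.5] rot [-0.8  1.  -0.3]
1.7 xyz [-16.1   1.5   7.8] rot [-0.8  3.9 -0.3]
1.8 xyz [-24.8   1.6  12.1] rot [-0.8  6.8 -0.3]
1.9 xyz [-32.9   1.7  17.2] rot [-0.7  9.6 -0.4]
2.0 xyz [-40.5   1.8  23.1] rot [-0.7 12.5 -0.4]
2.1 xyz [-47.5   2.   29.7] rot [-0.7 15.4 -0.4]
2.15 xyz [-50.7   2.   33.3] rot [-0.7 16.8 -0.4]
```

>>> apply_moves --increments '[{"grip": 255,"xyz": [-8,1,3],"rotation": [0,1,0]},{"grip": 255,"xyz": [-16,1,6],"rotation": [0,4,0]},{"grip": 255,"xyz": [-25,1,10],"rotation": [0,7,0]},{"grip": 255,"xyz": [-33,2,15],"rotation": [0,9.5,0]},{"grip": 255,"xyz": [-40,2,21],"rotation": [0,12.5,0]}]'

```text
time: 15.62
ee_pos: [0.4507, -0.0185, 0.2]
eef_rot: [0.726, -0.646, 0.184, 0.15]
ft_force: [1.0, -1.7, 8.2]
width: 0.0148
```

```bash
python3 nx.py 2.05 2.1 2.15 2.2
python3 - <<'E'
from h import *
c=cam("scene"); cv2.imwrite("pics/s6.png",c["img"])
E
```

```text
t 15.62 cr [127.4 130.4 200. ] z [ 0.4507 -0.0185  0.2   ] F [ 1.  -1.7  8.2] w 0.0148 q [ 0.55  0.06 -0.97  1.96  0.53  1.33 -2.06]
toolx ang -83.63083427266666
peg est tilt 1.9673092566234036 rad 102.14509288262455
2.05 xyz [-6.3  1.7  5.7] rot [-0.9  1.2 -0.6]
2.1 xyz [-10.4   1.8   8.3] rot [-0.9  2.7 -0.6]
2.15 xyz [-14.3   1.9  11.1] rot [-0.9  4.1 -0.6]
2.2 xyz [-18.1   2.   14.1] rot [-0.9  5.5 -0.6]
```

View pics/s6.png

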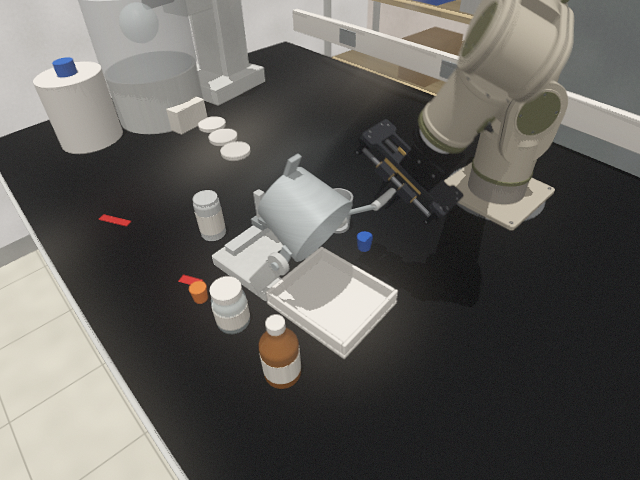

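The pot is at about 1.97 rad and no stoppers have dropped yet. I'll carry on to the end stop and hold.

>>> apply_moves --increments '[{"grip": 255,"xyz": [-6,2,4],"rotation": [0,1,0]},{"grip": 255,"xyz": [-10,2,7],"rotation": [0,2.5,0]},{"grip": 255,"xyz": [-14,2,10],"rotation": [0,4,0]},{"grip": 255,"xyz": [-15,2,11],"rotation": [0,4,0]},{"grip": 255,"xyz": [-15,2,11],"rotation": [0,4,0]}]'

```text
time: 16.3
ee_pos: [0.4501, -0.012, 0.189]
eef_rot: [0.717, -0.64, 0.216, 0.175]
ft_force: [-14.8, -4.5, 55.9]
width: 0.0148
```

```bash
python3 nx.py 2.1 2.2
python3 - <<'E'
from h import *
c=cam("scene"); cv2.imwrite("pics/s7.png",c["img"][150:400,180:460].repeat(2,0).repeat(2,1))
c=cam("top"); cv2.imwrite("pics/t7.png",c["img"][100:340,150:470].repeat(2,0).repeat(2,1))
E
```

```text
t 16.3 cr [133.9 130.2 189. ] z [ 0.4501 -0.012   0.189 ] F [-14.8  -4.5  55.9] w 0.0148 q [ 0.48  0.13 -0.99  1.97  0.64  1.38 -2.2 ]
toolx ang -83.98533835423133
peg est tilt 2.09774731737593 rad 101.69685344198217
2.1 xyz [0.3 1.8 1.6] rot [-1.2 -2.2 -0.8]
2.2 xyz [-7.8  2.   6.7] rot [-1.2  0.7 -0.8]
```

View pics/s7.png

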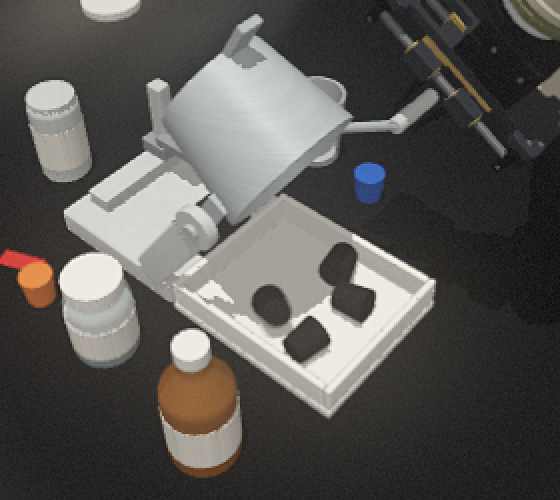

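View pics/t7.png

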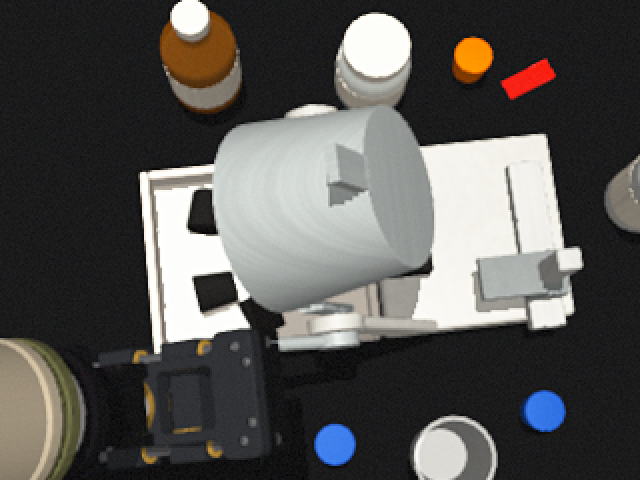

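All four black stoppers are in the tray at (340,262), (353,300), (270,303) and (305,340) in the scene crop, and the pot is on its end stop (2.10). I'll ease off the stop and bring the pot back.

```bash
sed -i 's/off=8/off=6/' h.py; python3 nx.py 2.05 1.95 1.85 1.75 1.65
```

```text
t 16.4 cr [133.8 130.2 189. ] z [ 0.4501 -0.012   0.189 ] F [-13.9  -5.3  55.3] w 0.0151 q [ 0.48  0.13 -0.99  1.97  0.64  1.38 -2.2 ]
toolx ang -83.99666514166883
peg est tilt 2.09774731737593 rad 101.69685344198217
2.05 xyz [ 4.7  1.7 -2.7] rot [-1.2 -3.6 -0.8]
1.95 xyz [13.7  1.5 -6.5] rot [-1.2 -6.5 -0.8]
1.85 xyz [23.   1.3 -9.3] rot [-1.2 -9.3 -0.7]
1.75 xyz [ 32.5   1.1 -11.3] rot [ -1.3 -12.2  -0.7]
1.65 xyz [ 42.2   0.9 -12.2] rot [ -1.3 -15.   -0.7]
```

>>> apply_moves --increments '[{"grip": 255,"xyz": [5,1.5,-2.5],"rotation": [0,-3.5,0]},{"grip": 255,"xyz": [13.5,1.5,-6.5],"rotation": [0,-6.5,0]},{"grip": 255,"xyz": [23,1.5,-9.5],"rotation": [0,-9.5,0]},{"grip": 255,"xyz": [32.5,1,-11.5],"rotation": [0,-12,0]},{"grip": 255,"xyz": [42,1,-12],"rotation": [0,-15,0]}]'

```text
time: 17.02
ee_pos: [0.4535, -0.0401, 0.2225]
eef_rot: [0.739, -0.657, 0.121, 0.087]
ft_force: [6.1, 2.2, -1.3]
width: 0.0153
```

```bash
python3 nx.py 1.6 1.5 1.4 1.3 1.2
```

```text
t 17.02 cr [105.6 130.3 222.5] z [ 0.4535 -0.0401  0.2225] F [ 6.1  2.2 -1.3] w 0.0153 q [ 0.68 -0.05 -0.88  1.92  0.28  1.25 -1.74]
toolx ang -83.49833912814577
peg est tilt 1.6474337440179863 rad 102.92919896705696
1.6 xyz [ 5.3  1.6 -0.5] rot [-1.6 -1.3 -0.5]
1.5 xyz [14.8  1.5 -2.5] rot [-1.7 -4.2 -0.4]
1.4 xyz [24.4  1.4 -3.6] rot [-1.7 -7.1 -0.4]
1.3 xyz [34.1  1.3 -3.6] rot [-1.7 -9.9 -0.3]
1.2 xyz [43.8  1.2 -2.7] rot [ -1.7 -12.8  -0.3]
```

>>> apply_moves --increments '[{"grip": 255,"xyz": [5,1,-1.5],"rotation": [-1,-1.5,0]},{"grip": 255,"xyz": [15,1,-3.5],"rotation": [-1,-4,0]},{"grip": 255,"xyz": [24.5,1,-4.5],"rotation": [-1,-7,0]},{"grip": 255,"xyz": [34,1,-4.5],"rotation": [-1,-10,0]},{"grip": 255,"xyz": [44,1,-3.5],"rotation": [-1,-13,0]}]'

```text
time: 17.65
ee_pos: [0.4581, -0.0803, 0.2397]
eef_rot: [0.748, -0.663, 0.031, 0.017]
ft_force: [3.4, 3.0, 3.5]
width: 0.0149
```

```bash
python3 nx.py 1.15 1.05 .95 .85 .75
```

```text
t 17.65 cr [ 65.1 130.6 239.7] z [ 0.4581 -0.0803  0.2397] F [3.4 3.  3.5] w 0.0149 q [ 0.79 -0.02 -0.74  1.84  0.05  1.29 -1.42]
toolx ang -83.15142325273422
peg est tilt 1.2007463811204215 rad 103.87805350505947
1.15 xyz [5.3 1.4 1.6] rot [-0.9 -1.1 -0.1]
1.05 xyz [15.   1.4  1.7] rot [-0.9 -4.  -0.1]
0.95 xyz [24.6  1.4  2.9] rot [-0.9 -6.8 -0.1]
0.85 xyz [34.1  1.4  5. ] rot [-0.9 -9.7 -0.1]
0.75 xyz [43.3  1.4  8.1] rot [ -0.9 -12.6  -0.1]
```

>>> apply_moves --increments '[{"grip": 255,"xyz": [5,1,1],"rotation": [0,-1,0]},{"grip": 255,"xyz": [15,1,1],"rotation": [0,-4,0]},{"grip": 255,"xyz": [24.5,1,2],"rotation": [0,-7,0]},{"grip": 255,"xyz": [34,1,4],"rotation": [0,-9.5,0]},{"grip": 255,"xyz": [43,1,7],"rotation": [0,-12.5,0]}]'

```text
time: 18.27
ee_pos: [0.4628, -0.1233, 0.2361]
eef_rot: [0.747, -0.661, -0.051, -0.056]
ft_force: [-0.0, -0.4, 2.9]
width: 0.0147
```

```bash
python3 nx.py .7 .6 .5 .4 .3
```

```text
t 18.27 cr [ 21.9 131.2 236.1] z [ 0.4628 -0.1233  0.2361] F [-0.  -0.4  2.9] w 0.0147 q [ 0.89  0.09 -0.65  1.76 -0.09  1.35 -1.18]
toolx ang -82.9187138505919
peg est tilt 0.762254107868289 rad 103.24480616476549
0.7 xyz [5.5 0.9 2.2] rot [-0.9 -1.4  0.1]
0.6 xyz [14.9  0.9  4.7] rot [-0.9 -4.3  0.1]
0.5 xyz [24.   1.   8.1] rot [-0.9 -7.1  0.1]
0.4 xyz [32.7  1.1 12.4] rot [ -0.9 -10.    0.2]
0.3 xyz [40.9  1.2 17.6] rot [ -0.9 -12.9   0.2]
```

>>> apply_moves --increments '[{"grip": 255,"xyz": [5.5,1,1],"rotation": [0,-1.5,0]},{"grip": 255,"xyz": [15,1,3.5],"rotation": [0,-4.5,0]},{"grip": 255,"xyz": [24,1,7],"rotation": [0,-7,0]},{"grip": 255,"xyz": [32.5,1,11.5],"rotation": [0,-10,0]},{"grip": 255,"xyz": [39,1,15.5],"rotation": [0,-12,0]}]'

```text
time: 18.9
ee_pos: [0.4667, -0.1599, 0.2145]
eef_rot: [0.737, -0.651, -0.129, -0.125]
ft_force: [2.0, -0.2, 2.6]
width: 0.015
```

```bash
python3 nx.py .3 .25 .2 .15 .1 .05 0
```

```text
t 18.9 cr [-15.  131.8 214.5] z [ 0.4667 -0.1599  0.2145] F [ 2.  -0.2  2.6] w 0.015 q [ 0.96  0.25 -0.59  1.68 -0.19  1.41 -1.03]
toolx ang -82.74668441500275
peg est tilt 0.32805246050576964 rad 102.59551647123767
0.3 xyz [1.6 0.2 1.4] rot [-0.9 -0.8  0.2]
0.25 xyz [6.  0.3 3.4] rot [-0.9 -2.2  0.3]
0.2 xyz [10.4  0.3  5.7] rot [-0.9 -3.6  0.3]
0.15 xyz [14.6  0.4  8.1] rot [-0.9 -5.   0.3]
0.1 xyz [18.6  0.4 10.7] rot [-0.9 -6.5  0.3]
0.05 xyz [22.6  0.5 13.6] rot [-0.9 -7.9  0.3]
0.0 xyz [26.4  0.6 16.7] rot [-0.9 -9.3  0.3]
```

>>> apply_moves --increments '[{"grip": 255,"xyz": [5,0,2],"rotation": [0,-2,0]},{"grip": 255,"xyz": [9,0,4],"rotation": [0,-3.5,0]},{"grip": 255,"xyz": [13,0,6.5],"rotation": [0,-5,0]},{"grip": 255,"xyz": [16.5,0,8.5],"rotation": [0,-6,0]},{"grip": 255,"xyz": [19,0,10],"rotation": [0,-7,0]}]'

```text
time: 19.52
ee_pos: [0.4683, -0.1738, 0.1981]
eef_rot: [0.728, -0.642, -0.175, -0.165]
ft_force: [-3.1, 2.3, 2.1]
width: 0.0146
```

```bash
python3 nx.py .1 .05 0
```

```text
t 19.52 cr [-28.9 131.9 198.1] z [ 0.4683 -0.1738  0.1981] F [-3.1  2.3  2.1] w 0.0146 q [ 1.    0.36 -0.58  1.63 -0.23  1.46 -0.97]
toolx ang -82.60278773364993
peg est tilt 0.10900700862552193 rad 102.20958859128628
0.1 xyz [-0.1  0.1  0.4] rot [-0.8  0.6  0.3]
0.05 xyz [4.1 0.1 2.7] rot [-0.8 -0.8  0.4]
0.0 xyz [8.3 0.2 5.3] rot [-0.8 -2.2  0.4]
```

>>> apply_moves --increments '[{"grip": 255,"xyz": [2,0,1],"rotation": [0,-0.5,0]},{"grip": 255,"xyz": [4,0,2],"rotation": [0,-1,0]},{"grip": 255,"xyz": [5.5,0,3],"rotation": [0,-1.5,0]},{"grip": 255,"xyz": [7,0,4],"rotation": [0,-2,0]},{"grip": 255,"xyz": [8.5,0,5],"rotation": [0,-2,0]}]'

```text
time: 20.15
ee_pos: [0.4688, -0.1787, 0.1899]
eef_rot: [0.725, -0.639, -0.188, -0.176]
ft_force: [-6.4, 2.2, 14.4]
width: 0.015
```

```bash
python3 nx.py 0
```

```text
t 20.15 cr [-33.8 132.  189.9] z [ 0.4688 -0.1787  0.1899] F [-6.4  2.2 14.4] w 0.015 q [ 1.01  0.39 -0.57  1.62 -0.24  1.47 -0.95]
toolx ang -82.56220830661145
peg est tilt 0.01222088606757854 rad 101.94155188145804
0.0 xyz [ 0.1 -0.   0.3] rot [-0.8 -0.2  0.4]
```

>>> apply_moves --increments '[{"grip": 255,"xyz": [2,0,0.5],"rotation": [0,-0.5,0]},{"grip": 255,"xyz": [2,0,0.5],"rotation": [0,-0.5,0]}]'

```text
time: 20.4
ee_pos: [0.4688, -0.1786, 0.1899]
eef_rot: [0.724, -0.637, -0.193, -0.18]
ft_force: [-7.0, 5.6, 14.1]
width: 0.0148
```

```bash
python3 nx.py 0
python3 - <<'E'
from h import *
c=cam("scene"); cv2.imwrite("pics/s8.png",c["img"][100:340,160:480].repeat(2,0).repeat(2,1))
c=cam("top"); P=cloud(c);d=P-O;x=d@XC;y=d@YC
m=(P[...,2]>.155)&(P[...,2]<.175)&(np.hypot(x,y)<.08)
A=np.c_[x[m],y[m],np.ones(m.sum())]; print("rim plane",np.linalg.lstsq(A,P[...,2][m],rcond=None)[0],m.sum())
E
```

```text
t 20.4 cr [-33.8 132.  189.9] z [ 0.4688 -0.1786  0.1899] F [-7.   5.6 14.1] w 0.0148 q [ 1.01  0.4  -0.57  1.61 -0.24  1.48 -0.94]
toolx ang -82.43755735300788
peg est tilt 0.011722850369403792 rad 102.02769231929145
0.0 xyz [ 0.1 -0.   0.3] rot [-0.7  0.5  0.5]
rim plane [0.00607418 0.011451   0.1621582 ] 884
```

View pics/s8.png

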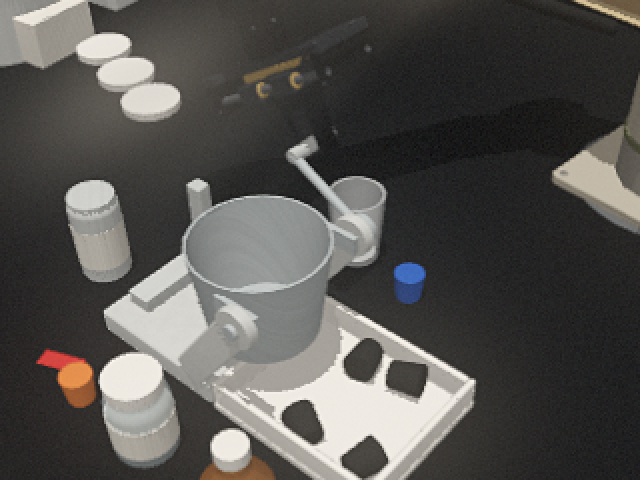

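The pot is upright and empty, and the four stoppers lie in the tray. The peg doesn't move any further under a light push, so it is resting. I'll release.

>>> apply_moves --increments '[{"grip": 255,"xyz": [0,0,0],"rotation": [0,0,0]},{"grip": 130,"xyz": [0,0,0],"rotation": [0,0,0]},{"grip": 130,"xyz": [0,0,0],"rotation": [0,0,0]},{"grip": 130,"xyz": [0,0,0],"rotation": [0,0,0]},{"grip": 130,"xyz": [0,0,0],"rotation": [0,0,0]}]'

```text
time: 21.12
ee_pos: [0.4689, -0.1788, 0.1898]
eef_rot: [0.724, -0.637, -0.193, -0.18]
ft_force: [-0.9, -0.0, -0.8]
width: 0.041
```

>>> apply_moves --increments '[{"grip": 130,"xyz": [0,0,-15],"rotation": [0,0,0]},{"grip": 130,"xyz": [0,0,-40],"rotation": [0,0,0]},{"grip": 130,"xyz": [0,0,-80],"rotation": [0,0,0]},{"grip": 130,"xyz": [0,0,-120],"rotation": [0,0,0]},{"grip": 130,"xyz": [0,0,-120],"rotation": [0,0,0]}]'

```text
time: 21.75
ee_pos: [0.4756, -0.2419, 0.296]
eef_rot: [0.724, -0.638, -0.19, -0.18]
ft_force: [-0.8, 0.4, -0.5]
width: 0.0427
```

Run:
```python
from h import *
st(); go(W(-140,50,300),ori(7)); go(W(-140,50,290),ori(-23))
go(W(-140,50,290),ori(-53))
```

```text
t 21.75 cr [-97.4 132.9 296. ] z [ 0.4756 -0.2419  0.296 ] F [-0.8  0.4 -0.5] w 0.0427 q [ 1.03  0.42 -0.54  1.36 -0.23  1.72 -0.96]
toolx ang -82.47648105685994
 xyz [ 35.4 -83.1 -23.6] rot [-24.6  22.9 -87.5]
 xyz [ 40.5 -82.9 -15. ] rot [-16.8  26.9 -58.3]
 xyz [ 40.5 -82.9 -15. ] rot [ -8.9  29.3 -29.1]
```

>>> apply_moves --increments '[{"grip": 130,"xyz": [10,-20,-4],"rotation": [-2,7,-7]},{"grip": 130,"xyz": [20,-40,-8],"rotation": [-4,14,-14]},{"grip": 130,"xyz": [30,-60,-12],"rotation": [-6.5,21,-21]},{"grip": 130,"xyz": [40,-83,-15],"rotation": [-9,29,-29]},{"grip": 130,"xyz": [40,-83,-15],"rotation": [-9,29,-29]}]'

```text
time: 22.38
ee_pos: [0.5642, -0.2707, 0.2903]
eef_rot: [0.896, -0.444, -0.002, -0.002]
ft_force: [-0.8, -0.5, -0.2]
width: 0.0426
```

Run:
```python
from h import *
st(); go(W(-140,50,220),ori(7))
```

```text
t 22.38 cr [-136.8   48.5  290.3] z [ 0.5642 -0.2707  0.2903] F [-0.8 -0.5 -0.2] w 0.0426 q [ 0.82  0.38 -0.6   1.33  0.21  1.5  -0.68]
toolx ang -52.761788606698005
 xyz [ 2.4  2.9 70.3] rot [ -0.2   0.3 -59.8]
```

>>> apply_moves --increments '[{"grip": 130,"xyz": [2,3,5],"rotation": [0,0,-10]},{"grip": 130,"xyz": [2,3,10],"rotation": [0,0,-20]},{"grip": 130,"xyz": [2,3,20],"rotation": [0,0,-30]},{"grip": 130,"xyz": [2,3,30],"rotation": [0,0,-40]},{"grip": 130,"xyz": [2,3,40],"rotation": [0,0,-50]}]'

```text
time: 23.0
ee_pos: [0.5615, -0.2748, 0.2495]
eef_rot: [1.0, -0.023, -0.003, -0.004]
ft_force: [-0.1, 0.3, -0.5]
width: 0.0425
```

>>> apply_moves --increments '[{"grip": 130,"xyz": [0,0,0],"rotation": [0,0,-9]},{"grip": 130,"xyz": [0,0,30],"rotation": [0,0,-10]},{"grip": 130,"xyz": [0,0,40],"rotation": [0,0,-10]},{"grip": 130,"xyz": [0,0,40],"rotation": [0,0,-10]}]'

```text
time: 23.5
ee_pos: [0.5604, -0.2749, 0.2089]
eef_rot: [0.998, 0.063, -0.003, -0.005]
ft_force: [0.1, 0.7, 0.1]
width: 0.0424
```

Run:
```python
from h import *
st(); go(W(-140,50,120),ori(7))
```

```text
t 23.5 cr [-140.5   52.8  208.9] z [ 0.5604 -0.2749  0.2089] F [0.1 0.7 0.1] w 0.0424 q [ 0.95  0.45 -0.76  1.45  0.3   1.37  0.3 ]
toolx ang 7.171719665904257
 xyz [ 3.3  0.4 88.9] rot [-0.5  0.3  0.2]
```

>>> apply_moves --increments '[{"grip": 130,"xyz": [3,0,20],"rotation": [0,0,0]},{"grip": 130,"xyz": [3,0,50],"rotation": [0,0,0]},{"grip": 130,"xyz": [3,0,75],"rotation": [0,0,0]},{"grip": 130,"xyz": [3,0,87],"rotation": [0,0,0]},{"grip": 130,"xyz": [3,0,87],"rotation": [0,0,0]}]' --squeeze 20

```text
time: 24.12
ee_pos: [0.5625, -0.2736, 0.1214]
eef_rot: [0.998, 0.062, -0.004, -0.005]
ft_force: [-0.3, -0.5, 0.4]
width: 0.0425
```

>>> apply_moves --increments '[{"grip": 255,"xyz": [0,0,0],"rotation": [0,0,0]},{"grip": 255,"xyz": [0,0,0],"rotation": [0,0,0]},{"grip": 255,"xyz": [0,0,0],"rotation": [0,0,0]},{"grip": 255,"xyz": [0,0,0],"rotation": [0,0,0]},{"grip": 255,"xyz": [0,0,0],"rotation": [0,0,0]}]'

```text
time: 24.75
ee_pos: [0.5627, -0.2738, 0.1219]
eef_rot: [0.998, 0.062, -0.003, -0.005]
ft_force: [-2.0, -0.1, 4.4]
width: 0.0178
```

Run:
```python
from h import *
st(); go(W(-140,-10,120),ori(7))
```

```text
t 24.75 cr [-139.7   50.4  121.9] z [ 0.5627 -0.2738  0.1219] F [-2.  -0.1  4.4] w 0.0178 q [ 0.93  0.52 -0.73  1.55  0.36  1.22  0.26]
toolx ang 7.146092599277949
 xyz [60.4  0.5  1.5] rot [-0.6  0.4  0.1]
```

>>> apply_moves --increments '[{"grip": 255,"xyz": [15,0,0],"rotation": [0,0,0]},{"grip": 255,"xyz": [30,0,0],"rotation": [0,0,0]},{"grip": 255,"xyz": [45,0,0],"rotation": [0,0,0]},{"grip": 255,"xyz": [56,0,0],"rotation": [0,0,0]},{"grip": 255,"xyz": [61,0,0],"rotation": [0,0,0]}]'

```text
time: 25.38
ee_pos: [0.6222, -0.2666, 0.1218]
eef_rot: [0.998, 0.062, -0.006, -0.004]
ft_force: [-25.6, 0.0, 21.4]
width: 0.0181
```

>>> apply_moves --increments '[{"grip": 255,"xyz": [3,0,0],"rotation": [0,0,0]},{"grip": 255,"xyz": [3,0,0],"rotation": [0,0,0]}]'

```text
time: 25.62
ee_pos: [0.6222, -0.2668, 0.1218]
eef_rot: [0.998, 0.062, -0.01, -0.005]
ft_force: [-22.9, 2.1, 17.8]
width: 0.0179
```

Run:
```python
from h import *
st()
```

```text
t 25.62 cr [-140.    -9.5  121.8] z [ 0.6222 -0.2668  0.1218] F [-22.9   2.1  17.8] w 0.0179 q [ 0.81  0.64 -0.7   1.38  0.41  1.29  0.21]
toolx ang 7.068704661494432
```

At the home stop: y is about -9.5 and won't go further. I'll release, lift clear and check.

>>> apply_moves --increments '[{"grip": 255,"xyz": [0,0,0],"rotation": [0,0,0]},{"grip": 150,"xyz": [0,0,0],"rotation": [0,0,0]},{"grip": 150,"xyz": [0,0,0],"rotation": [0,0,0]},{"grip": 150,"xyz": [0,0,0],"rotation": [0,0,0]},{"grip": 150,"xyz": [0,0,0],"rotation": [0,0,0]}]'

```text
time: 26.25
ee_pos: [0.6224, -0.2666, 0.1216]
eef_rot: [0.998, 0.062, -0.01, -0.005]
ft_force: [-0.1, -0.5, 0.5]
width: 0.0353
```

>>> apply_moves --increments '[{"grip": 150,"xyz": [0,0,-25],"rotation": [0,0,0]},{"grip": 150,"xyz": [0,0,-70],"rotation": [0,0,0]},{"grip": 150,"xyz": [0,0,-130],"rotation": [0,0,0]},{"grip": 150,"xyz": [0,30,-180],"rotation": [0,0,0]},{"grip": 150,"xyz": [0,80,-180],"rotation": [0,0,0]}]'

```text
time: 26.88
ee_pos: [0.638, -0.3467, 0.3071]
eef_rot: [0.998, 0.063, -0.006, -0.003]
ft_force: [0.7, -1.8, -1.0]
width: 0.0358
```

>>> apply_moves --increments '[{"grip": 150,"xyz": [-30,40,0],"rotation": [0,0,0]},{"grip": 150,"xyz": [-60,80,0],"rotation": [0,0,0]},{"grip": 150,"xyz": [-60,80,0],"rotation": [0,0,0]}]'

```text
time: 27.25
ee_pos: [0.5855, -0.439, 0.3069]
eef_rot: [0.998, 0.059, -0.007, -0.002]
ft_force: [-0.6, 1.0, 0.7]
width: 0.0358
```

Run:
```python
from tray import *
st(); 
c=cam("top"); cv2.imwrite("pics/t9.png",c["img"]); tray(c)
P=cloud(c);d=P-O;x=d@XC;y=d@YC
m=(P[...,2]>.130)&(P[...,2]<.145)&(x<-.12)&(x>-.17)&(abs(y)<.08); print("lock",m.sum(),x[m].mean(),y[m].mean(),y[m].min(),y[m].max())
m=(P[...,2]>.185)&(P[...,2]<.215)&(x>-.08)&(x<0)&(y>.09)&(y<.16); print("peg",m.sum(),x[m].mean(),P[...,2][m].max())
for n,(x0,x1,y0,y1) in dict(bottle=(225,280,95,165),can=(450,510,165,220),beaker=(350,405,305,355)).items():
    p=P[y0:y1,x0:x1].reshape(-1,3); p=p[p[:,2]>.015]; t=p[p[:,2]>p[:,2].max()-.006]; print(n,t[:,:2].mean(0),p[:,2].max())
c=cam("scene"); cv2.imwrite("pics/s9.png",c["img"])
```

```text
t 27.25 cr [-306.4   47.9  306.9] z [ 0.5855 -0.439   0.3069] F [-0.6  1.   0.7] w 0.0358 q [ 0.92  0.65 -0.67  0.93  0.39  1.68  0.52]
toolx ang 6.790877913869438
tray(cradle mm) 1402 ((92.78693389892578, -27.904151916503906), (224.11553955078125, 224.64492797851562), 89.87129974365234) 
 [[ -20. -140.]
 [ 205. -140.]
 [ 205.   84.]
 [ -19.   84.]]
lock 141 -0.14029417483560644 -0.009735714271569013 -0.01911619338729541 -0.0014122388204466298
peg 549 -0.03369553196710325 0.2067826549241717
bottle [0.75520896 0.02964374] 0.15300983058041076
can [ 0.64251177 -0.37652056] 0.11334236522531839
beaker [ 0.40679953 -0.18884166] 0.09299681277354867
```

View pics/t9.png

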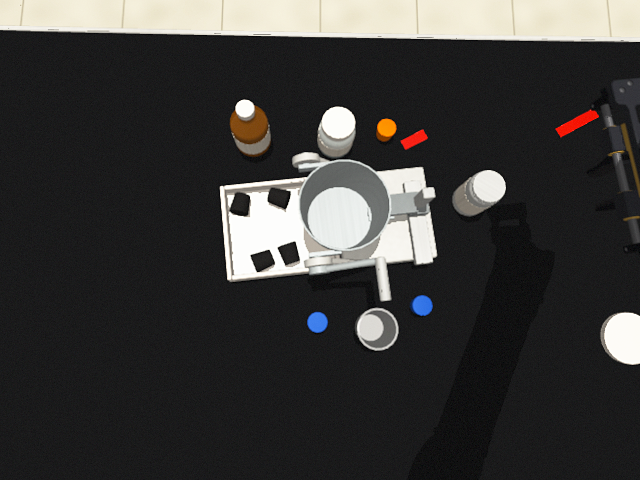

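View pics/s9.png

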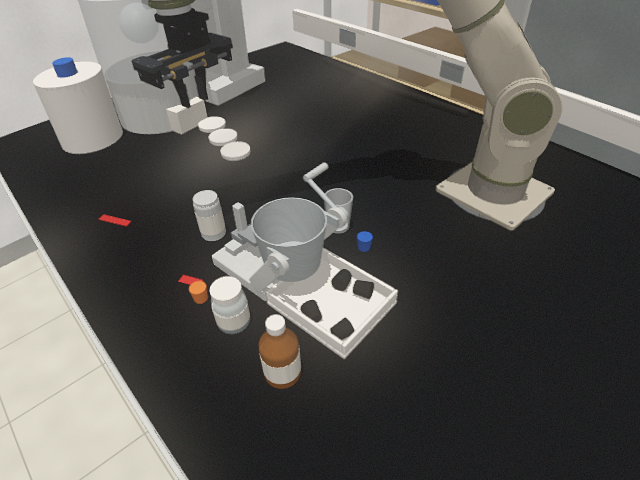

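Both pictures show what was asked for:
- **Stoppers:** all four are in the tray, at (240,204), (279,198), (262,260) and (289,252) in the top view.
- **Pot:** empty and upright.
- **Lock:** home; its grip measures y = -9.7 mm, so the lock value is about 0.
- **Bystanders:** bottle, can and beaker measure within 1 mm of the start, and the jar looks unmoved.
- **Arm:** clear of everything.

Handing in.

```bash
python3 -c "
from bench import r
print(r.close_job())"
```

```text
the job is handed in; nothing more can be done
None
```

The job is done and handed in at about 27 s. The steps went in the order asked: tray in under the lip, lock slid to its free stop, pot tipped to its end stop by the lever. I then brought the pot back upright with the peg held in the gripper throughout, and slid the lock home.

**Last checks:**
- **Stoppers and pot:** all four stoppers are in the tray, and the pot is empty and upright.
- **Lock:** its grip measured y = -9.7 mm, a lock value of about 0.
- **Tray:** its outer edge is at x = 205 mm, so it sits about 5 mm short of the base's front face. The automatic outline fit was no use because it took in other parts, so this comes from the visible edge and the picture.
- **Bystanders:** the bottle, can and beaker are within 1 mm of where they started. I compared the jar only by eye in the pictures, as I never measured its position properly.
- **Forces:** the highest wrist force I read was about 58 N, with the fingers gripping the peg against the tip end stop. Pushing the lock home gave about 33 N. All my other readings were under 20 N.

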